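# Charge the mill jar with grinding balls

### The arm

A 6-joint arm with a two-finger parallel gripper is mounted at the origin on the work surface; the furniture and walls round the work are solid. World frame = base frame: x ahead of the robot, y to its left, z up, the work surface at z = 0. Lengths are in m, angles in rad, forces in N, time in s.
With the tool pointing down it reaches from about 0.425 to 0.95 m from the base axis. Payload 3.5 kg.
Tool frame: the origin (TCP) lies at the very end of the fingers, on their centre line; the grasp point (between the pads) lies behind it (ctrl.grasp_offset is the z of the grasp point in the tool frame, in m); z points along the fingers, x is the direction in which the jaws open and shut, and the axes are right-handed (so a half turn about z gives the same grasp; the last joint's range is limited). The gripper opens to 85 mm and grips with 20 to 120 N. Pads are 22 mm wide; open, the fingers measure 114 mm over their backs; the gripper's body (76 mm by 85 mm) begins 54 mm behind the grasp point. The pads swing forward as they close: fully open they stand 13 mm farther back than shut.
Start: joints at [1.049, 0.286, 1.577, -0, 1.279, -0.15], TCP at [0.245, 0.629, 0.231] pointing down, gripper open.
Joint ranges: [-2.77, 2.77], [-0.9, 2.22], [0.21, 2.48], [-1.53, 4.67], [0.24, 2.81], [-2.84, 2.84]. Speed limits (rad/s): [2.79, 2.79, 3.14, 3.14, 3.14, 3.14].

### API

Orientations are given as a unit quaternion [x, y, z, w].
In Python, from plant import ctrl gives the robot as it stands.
- The arm moves only by the shell command python3 -m jog 'ROWS' [FORCE]. ROWS is JSON, a list of rows, each an object with "grip": the closure, from 0 (fully open) to 1 (shut); "xyz": the shift along the tool's x, y, z in m, a list of three; "dr": the turn, a rotation vector about the tool's x, y, z in rad, a list of three. A call has 1 to 12 rows; each row is the pose to reach, as a shift and turn from the pose commanded when the call began, along the tool's axes at that moment; what a row does not reach only later rows make up. A row lasts 1/12 s, in which the tool goes at most 41.7 mm and 7.16 degrees, less where a joint would pass 70% of its speed; a pose out of reach is approached as far as the arm can. A call with a gripper value outside its range is refused whole. The fingers move at their own pace and stop on an object; FORCE is the grip in N (left out, the last holds). Time passes only in rows, so rows that repeat a pose let the fingers close. It gives the time, the measured TCP pose, the force and the opening at its end, in the units of the state.
- ctrl.get_state(): the state, without advancing time (a new reading comes with each control period).
- ctrl.read_camera(name): name is "side" or "top" or "wrist"; returns the picture (420x560x3 uint8, red, green, blue); there is no depth.
- ctrl.get_calibration(name): a dict with "mtx" (3x3 intrinsics, pixels), "R" (3x3) and "t" (3): a world point X has camera coordinates R X + t; the wrist camera has in their place "hand_eye" (4x4, takes a point from camera to tool coordinates, whose origin is the TCP and whose axes are the tool frame's). Camera axes: x right, y down, z forward; pixel columns grow to the right and rows downward; lengths in m; the calibration is good to about 2 mm. A picture is of the moment at which its call begins: read the wrist's pose just before it. get_calibration takes no time and is no camera call.
- ctrl.sign_off(): hands the job in, once; it reports no verdict.
The state is a dict: "time": time; "qpos": joint angles; "dq": joint speeds; "joint_efforts": joint torques, N m; "eef_pos": TCP position; "tcp_rot": TCP orientation; "contact_force": force on the tool from outside, world axes, zero at the start; "wrist_torque": the same for the moment, N m; "opening": opening from 0.0 (shut) to 1.0 (fully open).
Only numpy, scipy, OpenCV 4.12 (cv2) and the standard library are available. Lean on these libraries where they do the work, as an engineer would, in place of code of your own. Each camera call takes 0.05 s, during which the arm holds its last target.

### The job

Charge the mill jar: with the scoop, take grinding balls out of the blue tray and tip at least four of the six into the white jar, never touching the balls with the gripper; any others stay in the tray or the jar. Then hang the empty scoop up by its orange handle on the steel hook and let it go, and leave the other things on the table where they are.

Things in the scene. Friction and masses are not known exactly. Their poses are not given: they have to be found in the camera images.
- scoop: hand scoop, aluminium pan, orange top handle, 180 g, flat on the table at first. Origin: centre of the pan's underside, x towards the open lip, z up. Pan x -55 to +55 mm, 88 mm wide outside, 83 inside, floor 2 mm; side and rear walls 46 mm high, sides end at x 42 mm; a strap joins their tops at x 26 to 42 mm. Slick (friction about 0.35); balls roll on it from about 11 degrees of slope
- scoop_lip (a point): middle of the bare front lip, at the underside, 55 mm ahead of the scoop's origin
- scoop_grip (a point): centre of the handle bar's section, 38 mm behind the scoop's origin and 101 mm up: grip here to leave the balance point free. The bar runs lengthwise over the pan's middle, x -83 to +42 mm, 14 mm wide, z 92 to 110 mm, on two round posts 11 mm thick at x -75 and +34 mm; axes as the scoop's
- scoop_hang (a point): point on the underside of the handle bar, 4 mm ahead of the scoop's origin and 92 mm up, near the balance point: rests on the hook when hung. Below it, down to the side walls' top at 46 mm, the space between the posts is open from side to side
- tray: fixed blue open tray holding the balls. Origin: underside centre; x along its length, z up. Floor 210 mm long (x -105 to +105 mm) by 100 mm wide inside, 3 mm thick; walls 44 mm high, the sides upright, the end walls leaning outward by 35 degrees from their foot at x = +-105 mm. The balls lie in its +x half
- mill_jar: fixed white round mill jar without lid, upright. Origin: underside centre; 152 mm wide, 92 mm tall, mouth 136 mm wide, inner floor 8 mm up
- hook_stand: fixed steel hook stand. Origin: base centre (base 68 mm wide), post 14 mm thick and 169 mm tall. From the post a level arm 8 mm thick runs out along the stand's -x, its axis 165 mm up, its end turned up
- hook_seat (a point): point on top of the hook's arm, 169 mm up and 70 mm out from the post, where the handle shall rest; axes as the stand's
- hook_tip (a point): top of the upturned end of the hook, 122 mm out from the post, 183 mm up (14 mm above the arm's top)
- ball0: white ceramic grinding ball, 22 mm, 21 g; origin at its centre
- ball1: white ceramic grinding ball, 22 mm, 21 g; origin at its centre
- ball2: white ceramic grinding ball, 22 mm, 21 g; origin at its centre
- ball3: white ceramic grinding ball, 22 mm, 21 g; origin at its centre
- ball4: white ceramic grinding ball, 22 mm, 21 g; origin at its centre
- ball5: white ceramic grinding ball, 22 mm, 21 g; origin at its centre
- white_jar: white lidded glaze jar with a black lid, 53 mm wide, 62 mm tall, a bystander; origin under its centre
- stamp: wooden block stamp, 30 x 30 x 56 mm, a bystander; origin under its centre
- purple_cup: purple plastic cup, 84 mm wide, 112 mm tall, a bystander; origin under its centre
- wood_rib: flat wooden rib, 49 x 97 x 9 mm, a bystander; origin under its centre
Mind the look-alikes: they are no part of the job. Leave any brown look-alike of the hook_stand alone.

How it is judged:
On the way, in this order (a step that is already met when the one before it is completed fails the run):
1. at least one ball is carried in the scoop, lifted clear above the tray (height (world z) of scoop above 0.05 m and ((x of ball0 in the frame of scoop between -0.055 and 0.055 m and y of ball0 in the frame of scoop between -0.045 and 0.045 m and z of ball0 in the frame of scoop between 0 and 0.06 m) or (x of ball1 in the frame of scoop between -0.055 and 0.055 m and y of ball1 in the frame of scoop between -0.045 and 0.045 m and z of ball1 in the frame of scoop between 0 and 0.06 m) or (x of ball2 in the frame of scoop between -0.055 and 0.055 m and y of ball2 in the frame of scoop between -0.045 and 0.045 m and z of ball2 in the frame of scoop between 0 and 0.06 m) or (x of ball3 in the frame of scoop between -0.055 and 0.055 m and y of ball3 in the frame of scoop between -0.045 and 0.045 m and z of ball3 in the frame of scoop between 0 and 0.06 m) or (x of ball4 in the frame of scoop between -0.055 and 0.055 m and y of ball4 in the frame of scoop between -0.045 and 0.045 m and z of ball4 in the frame of scoop between 0 and 0.06 m) or (x of ball5 in the frame of scoop between -0.055 and 0.055 m and y of ball5 in the frame of scoop between -0.045 and 0.045 m and z of ball5 in the frame of scoop between 0 and 0.06 m))), for 0.2 s.
2. at least four balls lie in the mill jar ((((horizontal distance between ball0 and mill_jar below 0.07 m and height (world z) of ball0 below 0.07 m) and (horizontal distance between ball1 and mill_jar below 0.07 m and height (world z) of ball1 below 0.07 m) and (horizontal distance between ball2 and mill_jar below 0.07 m and height (world z) of ball2 below 0.07 m) and (horizontal distance between ball3 and mill_jar below 0.07 m and height (world z) of ball3 below 0.07 m)) or ((horizontal distance between ball0 and mill_jar below 0.07 m and height (world z) of ball0 below 0.07 m) and (horizontal distance between ball1 and mill_jar below 0.07 m and height (world z) of ball1 below 0.07 m) and (horizontal distance between ball2 and mill_jar below 0.07 m and height (world z) of ball2 below 0.07 m) and (horizontal distance between ball4 and mill_jar below 0.07 m and height (world z) of ball4 below 0.07 m)) or ((horizontal distance between ball0 and mill_jar below 0.07 m and height (world z) of ball0 below 0.07 m) and (horizontal distance between ball1 and mill_jar below 0.07 m and height (world z) of ball1 below 0.07 m) and (horizontal distance between ball2 and mill_jar below 0.07 m and height (world z) of ball2 below 0.07 m) and (horizontal distance between ball5 and mill_jar below 0.07 m and height (world z) of ball5 below 0.07 m)) or ((horizontal distance between ball0 and mill_jar below 0.07 m and height (world z) of ball0 below 0.07 m) and (horizontal distance between ball1 and mill_jar below 0.07 m and height (world z) of ball1 below 0.07 m) and (horizontal distance between ball3 and mill_jar below 0.07 m and height (world z) of ball3 below 0.07 m) and (horizontal distance between ball4 and mill_jar below 0.07 m and height (world z) of ball4 below 0.07 m)) or ((horizontal distance between ball0 and mill_jar below 0.07 m and height (world z) of ball0 below 0.07 m) and (horizontal distance between ball1 and mill_jar below 0.07 m and height (world z) of ball1 below 0.07 m) and (horizontal distance between ball3 and mill_jar below 0.07 m and height (world z) of ball3 below 0.07 m) and (horizontal distance between ball5 and mill_jar below 0.07 m and height (world z) of ball5 below 0.07 m)) or ((horizontal distance between ball0 and mill_jar below 0.07 m and height (world z) of ball0 below 0.07 m) and (horizontal distance between ball1 and mill_jar below 0.07 m and height (world z) of ball1 below 0.07 m) and (horizontal distance between ball4 and mill_jar below 0.07 m and height (world z) of ball4 below 0.07 m) and (horizontal distance between ball5 and mill_jar below 0.07 m and height (world z) of ball5 below 0.07 m)) or ((horizontal distance between ball0 and mill_jar below 0.07 m and height (world z) of ball0 below 0.07 m) and (horizontal distance between ball2 and mill_jar below 0.07 m and height (world z) of ball2 below 0.07 m) and (horizontal distance between ball3 and mill_jar below 0.07 m and height (world z) of ball3 below 0.07 m) and (horizontal distance between ball4 and mill_jar below 0.07 m and height (world z) of ball4 below 0.07 m)) or ((horizontal distance between ball0 and mill_jar below 0.07 m and height (world z) of ball0 below 0.07 m) and (horizontal distance between ball2 and mill_jar below 0.07 m and height (world z) of ball2 below 0.07 m) and (horizontal distance between ball3 and mill_jar below 0.07 m and height (world z) of ball3 below 0.07 m) and (horizontal distance between ball5 and mill_jar below 0.07 m and height (world z) of ball5 below 0.07 m)) or ((horizontal distance between ball0 and mill_jar below 0.07 m and height (world z) of ball0 below 0.07 m) and (horizontal distance between ball2 and mill_jar below 0.07 m and height (world z) of ball2 below 0.07 m) and (horizontal distance between ball4 and mill_jar below 0.07 m and height (world z) of ball4 below 0.07 m) and (horizontal distance between ball5 and mill_jar below 0.07 m and height (world z) of ball5 below 0.07 m)) or ((horizontal distance between ball0 and mill_jar below 0.07 m and height (world z) of ball0 below 0.07 m) and (horizontal distance between ball3 and mill_jar below 0.07 m and height (world z) of ball3 below 0.07 m) and (horizontal distance between ball4 and mill_jar below 0.07 m and height (world z) of ball4 below 0.07 m) and (horizontal distance between ball5 and mill_jar below 0.07 m and height (world z) of ball5 below 0.07 m)) or ((horizontal distance between ball1 and mill_jar below 0.07 m and height (world z) of ball1 below 0.07 m) and (horizontal distance between ball2 and mill_jar below 0.07 m and height (world z) of ball2 below 0.07 m) and (horizontal distance between ball3 and mill_jar below 0.07 m and height (world z) of ball3 below 0.07 m) and (horizontal distance between ball4 and mill_jar below 0.07 m and height (world z) of ball4 below 0.07 m)) or ((horizontal distance between ball1 and mill_jar below 0.07 m and height (world z) of ball1 below 0.07 m) and (horizontal distance between ball2 and mill_jar below 0.07 m and height (world z) of ball2 below 0.07 m) and (horizontal distance between ball3 and mill_jar below 0.07 m and height (world z) of ball3 below 0.07 m) and (horizontal distance between ball5 and mill_jar below 0.07 m and height (world z) of ball5 below 0.07 m)) or ((horizontal distance between ball1 and mill_jar below 0.07 m and height (world z) of ball1 below 0.07 m) and (horizontal distance between ball2 and mill_jar below 0.07 m and height (world z) of ball2 below 0.07 m) and (horizontal distance between ball4 and mill_jar below 0.07 m and height (world z) of ball4 below 0.07 m) and (horizontal distance between ball5 and mill_jar below 0.07 m and height (world z) of ball5 below 0.07 m)) or ((horizontal distance between ball1 and mill_jar below 0.07 m and height (world z) of ball1 below 0.07 m) and (horizontal distance between ball3 and mill_jar below 0.07 m and height (world z) of ball3 below 0.07 m) and (horizontal distance between ball4 and mill_jar below 0.07 m and height (world z) of ball4 below 0.07 m) and (horizontal distance between ball5 and mill_jar below 0.07 m and height (world z) of ball5 below 0.07 m)) or ((horizontal distance between ball2 and mill_jar below 0.07 m and height (world z) of ball2 below 0.07 m) and (horizontal distance between ball3 and mill_jar below 0.07 m and height (world z) of ball3 below 0.07 m) and (horizontal distance between ball4 and mill_jar below 0.07 m and height (world z) of ball4 below 0.07 m) and (horizontal distance between ball5 and mill_jar below 0.07 m and height (world z) of ball5 below 0.07 m)))), for 0.2 s.
3. the scoop hangs by its handle on the hook (contact force between scoop and hook_stand above 0.5 N and distance between scoop_hang and hook_seat below 0.05 m and height (world z) of scoop above 0.05 m), for 0.2 s.
At the end, for the whole second after the job is handed in: At least four of the six balls lie inside the mill jar (centre within 70 mm of its axis and below its rim) and every other ball inside the jar or the tray; the scoop hangs on the hook by its handle bar, the hang point within 50 mm of the hook seat, nearly still (under 0.06 m/s) (all of step 3 and (((horizontal distance between ball0 and mill_jar below 0.07 m and height (world z) of ball0 below 0.07 m) and (horizontal distance between ball1 and mill_jar below 0.07 m and height (world z) of ball1 below 0.07 m) and (horizontal distance between ball2 and mill_jar below 0.07 m and height (world z) of ball2 below 0.07 m) and (horizontal distance between ball3 and mill_jar below 0.07 m and height (world z) of ball3 below 0.07 m)) or ((horizontal distance between ball0 and mill_jar below 0.07 m and height (world z) of ball0 below 0.07 m) and (horizontal distance between ball1 and mill_jar below 0.07 m and height (world z) of ball1 below 0.07 m) and (horizontal distance between ball2 and mill_jar below 0.07 m and height (world z) of ball2 below 0.07 m) and (horizontal distance between ball4 and mill_jar below 0.07 m and height (world z) of ball4 below 0.07 m)) or ((horizontal distance between ball0 and mill_jar below 0.07 m and height (world z) of ball0 below 0.07 m) and (horizontal distance between ball1 and mill_jar below 0.07 m and height (world z) of ball1 below 0.07 m) and (horizontal distance between ball2 and mill_jar below 0.07 m and height (world z) of ball2 below 0.07 m) and (horizontal distance between ball5 and mill_jar below 0.07 m and height (world z) of ball5 below 0.07 m)) or ((horizontal distance between ball0 and mill_jar below 0.07 m and height (world z) of ball0 below 0.07 m) and (horizontal distance between ball1 and mill_jar below 0.07 m and height (world z) of ball1 below 0.07 m) and (horizontal distance between ball3 and mill_jar below 0.07 m and height (world z) of ball3 below 0.07 m) and (horizontal distance between ball4 and mill_jar below 0.07 m and height (world z) of ball4 below 0.07 m)) or ((horizontal distance between ball0 and mill_jar below 0.07 m and height (world z) of ball0 below 0.07 m) and (horizontal distance between ball1 and mill_jar below 0.07 m and height (world z) of ball1 below 0.07 m) and (horizontal distance between ball3 and mill_jar below 0.07 m and height (world z) of ball3 below 0.07 m) and (horizontal distance between ball5 and mill_jar below 0.07 m and height (world z) of ball5 below 0.07 m)) or ((horizontal distance between ball0 and mill_jar below 0.07 m and height (world z) of ball0 below 0.07 m) and (horizontal distance between ball1 and mill_jar below 0.07 m and height (world z) of ball1 below 0.07 m) and (horizontal distance between ball4 and mill_jar below 0.07 m and height (world z) of ball4 below 0.07 m) and (horizontal distance between ball5 and mill_jar below 0.07 m and height (world z) of ball5 below 0.07 m)) or ((horizontal distance between ball0 and mill_jar below 0.07 m and height (world z) of ball0 below 0.07 m) and (horizontal distance between ball2 and mill_jar below 0.07 m and height (world z) of ball2 below 0.07 m) and (horizontal distance between ball3 and mill_jar below 0.07 m and height (world z) of ball3 below 0.07 m) and (horizontal distance between ball4 and mill_jar below 0.07 m and height (world z) of ball4 below 0.07 m)) or ((horizontal distance between ball0 and mill_jar below 0.07 m and height (world z) of ball0 below 0.07 m) and (horizontal distance between ball2 and mill_jar below 0.07 m and height (world z) of ball2 below 0.07 m) and (horizontal distance between ball3 and mill_jar below 0.07 m and height (world z) of ball3 below 0.07 m) and (horizontal distance between ball5 and mill_jar below 0.07 m and height (world z) of ball5 below 0.07 m)) or ((horizontal distance between ball0 and mill_jar below 0.07 m and height (world z) of ball0 below 0.07 m) and (horizontal distance between ball2 and mill_jar below 0.07 m and height (world z) of ball2 below 0.07 m) and (horizontal distance between ball4 and mill_jar below 0.07 m and height (world z) of ball4 below 0.07 m) and (horizontal distance between ball5 and mill_jar below 0.07 m and height (world z) of ball5 below 0.07 m)) or ((horizontal distance between ball0 and mill_jar below 0.07 m and height (world z) of ball0 below 0.07 m) and (horizontal distance between ball3 and mill_jar below 0.07 m and height (world z) of ball3 below 0.07 m) and (horizontal distance between ball4 and mill_jar below 0.07 m and height (world z) of ball4 below 0.07 m) and (horizontal distance between ball5 and mill_jar below 0.07 m and height (world z) of ball5 below 0.07 m)) or ((horizontal distance between ball1 and mill_jar below 0.07 m and height (world z) of ball1 below 0.07 m) and (horizontal distance between ball2 and mill_jar below 0.07 m and height (world z) of ball2 below 0.07 m) and (horizontal distance between ball3 and mill_jar below 0.07 m and height (world z) of ball3 below 0.07 m) and (horizontal distance between ball4 and mill_jar below 0.07 m and height (world z) of ball4 below 0.07 m)) or ((horizontal distance between ball1 and mill_jar below 0.07 m and height (world z) of ball1 below 0.07 m) and (horizontal distance between ball2 and mill_jar below 0.07 m and height (world z) of ball2 below 0.07 m) and (horizontal distance between ball3 and mill_jar below 0.07 m and height (world z) of ball3 below 0.07 m) and (horizontal distance between ball5 and mill_jar below 0.07 m and height (world z) of ball5 below 0.07 m)) or ((horizontal distance between ball1 and mill_jar below 0.07 m and height (world z) of ball1 below 0.07 m) and (horizontal distance between ball2 and mill_jar below 0.07 m and height (world z) of ball2 below 0.07 m) and (horizontal distance between ball4 and mill_jar below 0.07 m and height (world z) of ball4 below 0.07 m) and (horizontal distance between ball5 and mill_jar below 0.07 m and height (world z) of ball5 below 0.07 m)) or ((horizontal distance between ball1 and mill_jar below 0.07 m and height (world z) of ball1 below 0.07 m) and (horizontal distance between ball3 and mill_jar below 0.07 m and height (world z) of ball3 below 0.07 m) and (horizontal distance between ball4 and mill_jar below 0.07 m and height (world z) of ball4 below 0.07 m) and (horizontal distance between ball5 and mill_jar below 0.07 m and height (world z) of ball5 below 0.07 m)) or ((horizontal distance between ball2 and mill_jar below 0.07 m and height (world z) of ball2 below 0.07 m) and (horizontal distance between ball3 and mill_jar below 0.07 m and height (world z) of ball3 below 0.07 m) and (horizontal distance between ball4 and mill_jar below 0.07 m and height (world z) of ball4 below 0.07 m) and (horizontal distance between ball5 and mill_jar below 0.07 m and height (world z) of ball5 below 0.07 m))) and ((horizontal distance between ball0 and mill_jar below 0.07 m and height (world z) of ball0 below 0.07 m) or (x of ball0 in the frame of tray between -0.14 and 0.14 m and y of ball0 in the frame of tray between -0.05 and 0.05 m and height (world z) of ball0 below 0.06 m)) and ((horizontal distance between ball1 and mill_jar below 0.07 m and height (world z) of ball1 below 0.07 m) or (x of ball1 in the frame of tray between -0.14 and 0.14 m and y of ball1 in the frame of tray between -0.05 and 0.05 m and height (world z) of ball1 below 0.06 m)) and ((horizontal distance between ball2 and mill_jar below 0.07 m and height (world z) of ball2 below 0.07 m) or (x of ball2 in the frame of tray between -0.14 and 0.14 m and y of ball2 in the frame of tray between -0.05 and 0.05 m and height (world z) of ball2 below 0.06 m)) and ((horizontal distance between ball3 and mill_jar below 0.07 m and height (world z) of ball3 below 0.07 m) or (x of ball3 in the frame of tray between -0.14 and 0.14 m and y of ball3 in the frame of tray between -0.05 and 0.05 m and height (world z) of ball3 below 0.06 m)) and ((horizontal distance between ball4 and mill_jar below 0.07 m and height (world z) of ball4 below 0.07 m) or (x of ball4 in the frame of tray between -0.14 and 0.14 m and y of ball4 in the frame of tray between -0.05 and 0.05 m and height (world z) of ball4 below 0.06 m)) and ((horizontal distance between ball5 and mill_jar below 0.07 m and height (world z) of ball5 below 0.07 m) or (x of ball5 in the frame of tray between -0.14 and 0.14 m and y of ball5 in the frame of tray between -0.05 and 0.05 m and height (world z) of ball5 below 0.06 m)) and linear speed of scoop below 0.06 m/s); the robot touches nothing.
It fails at once if a ball is touched by the gripper's fingers (contact force between any of ball0, ball1, ball2, ball3, ball4, ball5 and the fingers above 0.3 N).
It fails at once if one of the other things on the table is shifted by more than 30 mm (distance of any of white_jar, stamp, purple_cup, wood_rib from where it was at the start of the episode above 0.03 m).
It also fails if it takes over 64 s, if anything falls off the work surface, if the arm or the gripper's body presses on something with over 40 N, if the wrist force passes 120 N, or if a joint passes its speed limit or range.

## Working session

There is one attempt and no reset: what is moved stays moved. The work goes in short steps, Python scripts to look and compute and a shell command to move; the robot and the scene stay as the last step left them, time stands still between calls to the robot, and variables do not carry over. Pictures are saved under pics/ and viewed, and the job is handed in when it is done.

```bash
ls; mkdir -p pics; python3 - <<'E'
from plant import ctrl
import cv2
s=ctrl.get_state();print(s)
print(ctrl.grasp_offset)
for n in ["side","top","wrist"]:
    c=ctrl.get_calibration(n);print(n,c)
    im=ctrl.read_camera(n);cv2.imwrite(f"pics/{n}0.png",im[:,:,::-1])
E
```

```text
pics
{'time': 0.0, 'qpos': array([ 1.04896658e+00,  2.87168801e-01,  1.57815949e+00,  1.75840106e-05,
        1.27861724e+00, -1.50001358e-01]), 'dq': array([ 7.37781496e-05,  9.83217373e-04, -1.64874994e-03, -5.91865522e-04,
        6.77122905e-04, -1.04647647e-03]), 'joint_efforts': array([-9.31163522e-04, -4.05988312e+01, -2.92622834e+01, -2.00888339e-04,
        5.85474452e-03,  2.32762051e-05]), 'eef_pos': array([0.24488076, 0.62831302, 0.22995458]), 'tcp_rot': array([ 8.25627740e-01,  5.64214011e-01, -1.06324231e-03,  5.03581703e-04]), 'contact_force': array([-0.26975597, -0.5877075 ,  0.25847228]), 'wrist_torque': array([ 0.01087714,  0.0195651 , -0.08164882]), 'opening': 1.0000799529242002}
-0.0187
side {'mtx': array([[445.57852386,   0.        , 281.71879535],
       [  0.        , 445.57852386, 210.4826045 ],
       [  0.        ,   0.        ,   1.        ]]), 'R': array([[ 0.98941997, -0.14391512,  0.01834581],
       [-0.07997268, -0.64652888, -0.75868622],
       [ 0.12104752,  0.74919213, -0.65119786]]), 't': array([-0.48524265,  0.23622861,  1.59450968])}
top {'mtx': 
[... 178 characters left out ...]
8, -0.99977255, -0.0140575 ],
       [-0.98983571, -0.01388928, -0.14153573],
       [ 0.14130829,  0.01618468, -0.98983333]]), 't': array([0.15886483, 0.49676581, 1.40697118])}
wrist {'mtx': array([[329.8698734 ,   0.        , 278.16956996],
       [  0.        , 329.8698734 , 210.60922643],
       [  0.        ,   0.        ,   1.        ]]), 'hand_eye': array([[ 9.99999857e-01, -5.13488839e-04, -1.47542781e-04,
         1.00294970e-03],
       [ 5.34170875e-04,  9.55743011e-01,  2.94202331e-01,
        -7.51109241e-02],
       [-1.00566315e-05, -2.94202368e-01,  9.55743149e-01,
        -1.42472671e-01],
       [ 0.00000000e+00,  0.00000000e+00,  0.00000000e+00,
         1.00000000e+00]])}
```

View pics/side0.png

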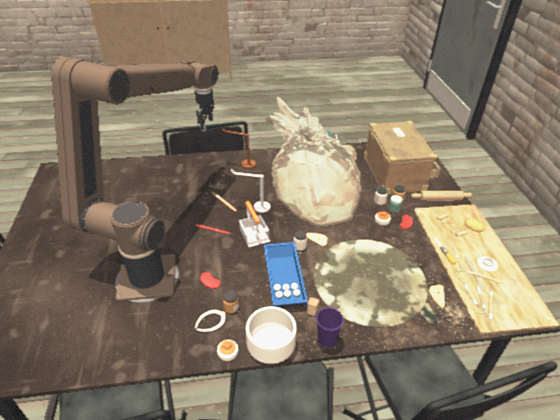

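View pics/top0.png

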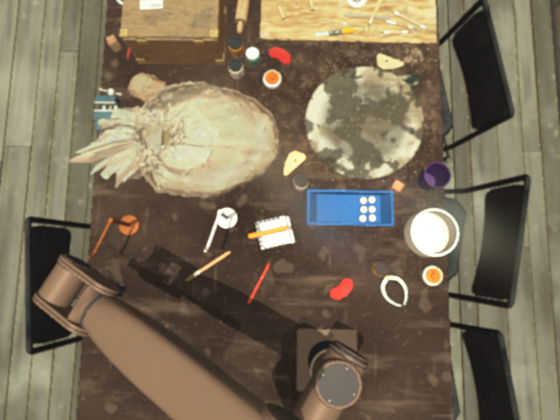

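View pics/wrist0.png

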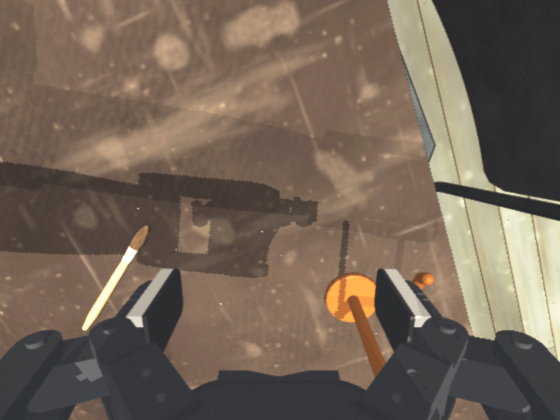

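```bash
python3 - <<'E'
import cv2
t=cv2.imread("pics/top0.png");s=cv2.imread("pics/side0.png")
c=cv2.resize(t[150:280,190:470],None,fx=2.85,fy=2.85,interpolation=cv2.INTER_CUBIC);cv2.imwrite("pics/c1.png",c)
c=cv2.resize(s[120:310,200:350],None,fx=3.1,fy=3.1,interpolation=cv2.INTER_CUBIC);cv2.imwrite("pics/c2.png",c)
E
```

```text
(no output)
```

View pics/c1.png

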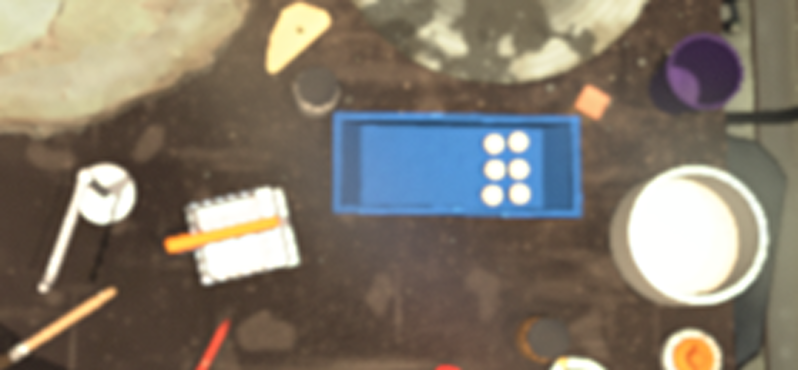

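View pics/c2.png

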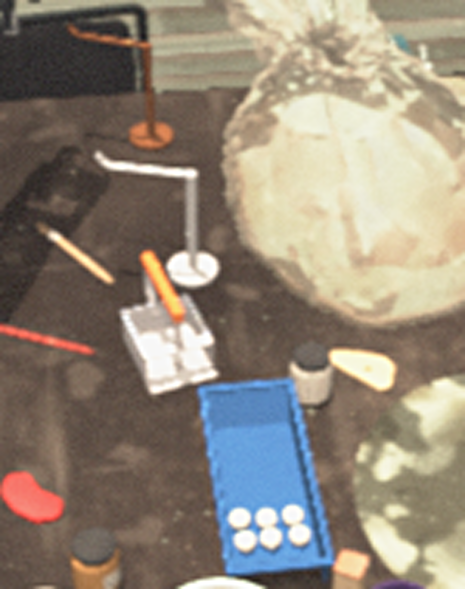

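```bash
cat > h.py <<'E'
import numpy as np, cv2
from scipy.spatial.transform import Rotation as Ro
from plant import ctrl
def ray(n,uv,st=None):
    c=ctrl.get_calibration(n);d=np.linalg.solve(c["mtx"],[uv[0],uv[1],1.])
    if n=="wrist":
        st=st or ctrl.get_state();R=Ro.from_quat(st["tcp_rot"]).as_matrix();H=c["hand_eye"]
        return R@H[:3,3]+st["eef_pos"], R@H[:3,:3]@d
    return -c["R"].T@c["t"], c["R"].T@d
def onz(n,uv,z,st=None):
    o,d=ray(n,uv,st);return o+d*(z-o[2])/d[2]
def tri(l):
    A=np.zeros((3,3));b=np.zeros(3);rs=[ray(*a) for a in l]
    for o,d in rs:
        d=d/np.linalg.norm(d);P=np.eye(3)-np.outer(d,d);A+=P;b+=P@o
    X=np.linalg.solve(A,b);return X,[np.linalg.norm(np.cross(X-o,d/np.linalg.norm(d))) for o,d in rs]
def proj(n,X,st=None):
    c=ctrl.get_calibration(n);X=np.asarray(X,float)
    if n=="wrist":
        st=st or ctrl.get_state();R=Ro.from_quat(st["tcp_rot"]).as_matrix();H=c["hand_eye"]
        p=H[:3,:3].T@(R.T@(X-st["eef_pos"])-H[:3,3])
    else: p=c["R"]@X+c["t"]
    u=c["mtx"]@p;return u[:2]/u[2]
E
python3 - <<'E'
from h import *
np.set_printoptions(precision=4,suppress=True)
t=cv2.imread("pics/top0.png");s=cv2.imread("pics/side0.png")
ht=cv2.cvtColor(t,cv2.COLOR_BGR2HSV);hs=cv2.cvtColor(s,cv2.COLOR_BGR2HSV)
def comps(h,lo,hi,roi,amin):
    x0,x1,y0,y1=roi;m=cv2.inRange(h[y0:y1,x0:x1],np.array(lo),np.array(hi))
    n,l,st,ce=cv2.connectedComponentsWithStats(m)
    out=[]
    for i in range(1,n):
        if st[i,4]>=amin:
            pts=np.argwhere(l==i)[:,::-1].astype(np.float32)+[x0,y0]
            out.append((st[i,4],ce[i]+[x0,y0],cv2.minAreaRect(pts.astype(np.float32)),pts))
    return out
print("tray top")
for a in comps(ht,[100,120,60],[120,255,255],(295,405,180,235),300):
    print(a[0],a[1]);b=cv2.boxPoints(a[2]);print(b); print(np.array([onz("top",p,.044) for p in b]))
print("handle")
for a in comps(ht,[5,130,150],[22,255,255],(240,300,215,250),40):
    print(a[0],a[1],a[2]);b=cv2.boxPoints(a[2]);print(np.array([onz("top",p,.110) for p in b])); print(onz("top",a[1],.110))
for a in comps(hs,[5,130,150],[22,255,255],(240,270,195,230),20):
    print("side",a[0],a[1],a[2])
print("balls")
for a in comps(ht,[0,0,170],[179,60,255],(355,380,193,225),15): print(a[0],a[1],onz("top",a[1],.014))
print("jar")
for a in comps(ht,[0,0,190],[179,70,255],(400,465,200,262),200): print(a[0],a[1],cv2.fitEllipse(a[3][cv2.convexHull(a[3].astype(np.float32),returnPoints=False).ravel()].astype(np.float32)))
print("stand")
for a in comps(ht,[0,0,150],[179,70,255],(195,242,200,260),20): print(a[0],a[1],a[2],a[3].min(0),a[3].max(0))
print("pan")
for a in comps(ht,[0,0,150],[179,70,255],(248,300,210,255),20): print(a[0],a[1],a[2])
E
```

```text
tray top
2314 [351.5424 206.8215]
[[308. 190.]
 [393. 190.]
 [393. 225.]
 [308. 225.]]
[[ 0.5421  0.0648  0.044 ]
 [ 0.5459 -0.2123  0.044 ]
 [ 0.4312 -0.2099  0.044 ]
 [ 0.4272  0.0641  0.044 ]]
handle
91 [261.4505 233.4176] ((267.26177978515625, 232.4832305908203), (6.2562713623046875, 40.78162384033203), 79.99201965332031)
[[0.3935 0.2566 0.11  ]
 [0.4172 0.1331 0.11  ]
 [0.3983 0.1295 0.11  ]
 [0.3746 0.2527 0.11  ]]
[0.3927 0.2109 0.11  ]
side 92 [251.5217 211.0978] ((252.29718017578125, 211.83493041992188), (25.059173583984375, 5.342071533203125), 60.945396423339844)
balls
98 [367.1633 199.6939] [ 0.5174 -0.1335  0.014 ]
96 [367.25 209.  ] [ 0.4862 -0.1334  0.014 ]
52 [371.5 217.5] [ 0.4581 -0.1471  0.014 ]
48 [362.25 218.  ] [ 0.456  -0.1166  0.014 ]
jar
1665 [432.0198 232.3441] ((434.2032470703125, 232.08042907714844), (48.33314895629883, 50.06378936767578), 123.36223602294922)
stand
501 [222.0758 222.6048] ((221.17967224121094, 231.32090759277344), (21.599210739135742, 50.534912109375), 19.746837615966797) [203. 207.] [237. 252.]
pan
854 [275.1721 232.0656] ((274.68194580078125, 231.89837646484375), (29.54607391357422, 35.272056579589844), 76.75948333740234)
```

```bash
python3 - <<'E'
import cv2
t=cv2.imread("pics/top0.png");s=cv2.imread("pics/side0.png")
for n,i,(x0,x1,y0,y1) in [("d1",t,(195,300,195,260)),("d2",s,(220,275,155,250)),("d3",t,(400,470,200,270)),("d4",s,(235,310,300,370))]:
    c=i[y0:y1,x0:x1];f=min(780/c.shape[1],580/c.shape[0]);f=int(f);print(n,f)
    cv2.imwrite(f"pics/{n}.png",cv2.resize(c,None,fx=f,fy=f,interpolation=cv2.INTER_NEAREST))
E
```

```text
d1 7
d2 6
d3 8
d4 8
```

View pics/d1.png

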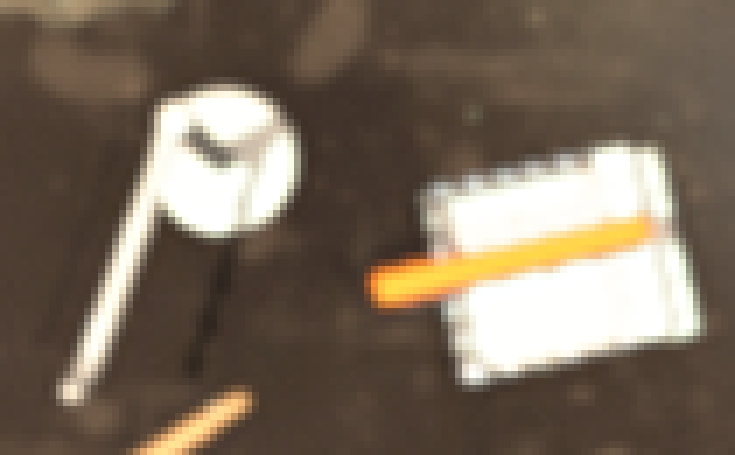

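View pics/d2.png

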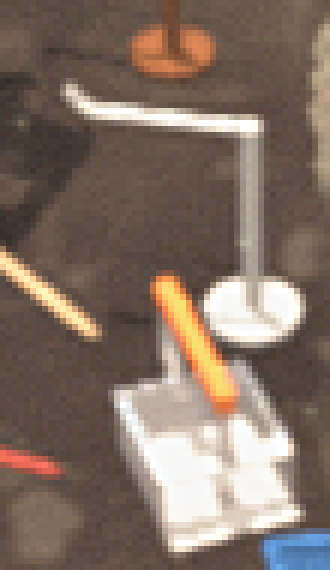

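View pics/d3.png

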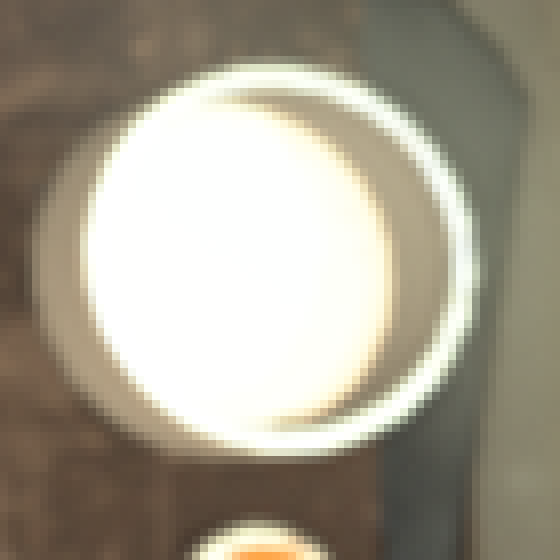

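```bash
python3 - <<'E'
from h import *
np.set_printoptions(precision=4,suppress=True)
print("elbow",tri([("top",(218.6,210.4)),("side",(263,175.7))]))
print("tip",tri([("top",(204.7,250.7)),("side",(231.3,170))]))
print("tip@.181",onz("top",(204.7,250.7),.181),"elbow@.167",onz("top",(218.6,210.4),.167))
print("base",onz("top",(227.6,217.9),.004), "sidebase",onz("side",(220+255/6,155+308/6),.004))
print("jar",onz("top",(435,232.2),.092)); print("jarL/R",onz("top",(410,232),.092),onz("top",(460,232),.092))
print("handle", tri([("top",(195+380/7+.0,195+290/7)),("side",(220+163/6,155+285/6))]), tri([("top",(195+645/7,195+226/7)),("side",(220+228/6,155+398/6))]))
t=cv2.imread("pics/top0.png");h=cv2.cvtColor(t,cv2.COLOR_BGR2HSV)
m=cv2.inRange(h,np.array([100,120,60]),np.array([120,255,255]))
up=[];dn=[]
for u in range(315,388,2):
    c=np.flatnonzero(m[185:232,u])+185; up.append((u,c.min()-.5+0));dn.append((u,c.max()+.5))
for e in(up,dn):
    p=np.polyfit(*np.array(e).T,1); print(onz("top",(310,np.polyval(p,310)),.044),onz("top",(390,np.polyval(p,390)),.044))
L=[];Rr=[]
for v in range(195,222,2):
    c=np.flatnonzero(m[v,295:405])+295;L.append((v,c.min()-.5));Rr.append((v,c.max()+.5))
for e in (L,Rr):
    u=np.median(np.array(e)[:,1]);print(onz("top",(u,208),.044))
E
```

```text
elbow (array([0.4582, 0.3382, 0.1596]), [np.float64(0.0021100847233555538), np.float64(0.0021100847233554198)])
tip (array([0.3351, 0.3726, 0.1741]), [np.float64(0.0003041413574227007), np.float64(0.00030414135742260184)])
tip@.181 [0.3346 0.3714 0.181 ] elbow@.167 [0.4551 0.3371 0.167 ]
base [0.4509 0.3304 0.004 ] sidebase [0.456  0.3316 0.004 ]
jar [ 0.4059 -0.3274  0.092 ]
jarL/R [ 0.4054 -0.2501  0.092 ] [ 0.4077 -0.4047  0.092 ]
handle (array([0.3851, 0.2489, 0.1   ]), [np.float64(0.001531113107041819), np.float64(0.0015311131070417229)]) (array([0.4156, 0.1319, 0.101 ]), [np.float64(0.0019001361910206999), np.float64(0.001900136191020742)])
[0.5452 0.0582 0.044 ] [ 0.5439 -0.2025  0.044 ]
[0.4424 0.0577 0.044 ] [ 0.4236 -0.2001  0.044 ]
[0.4829 0.0514 0.044 ]
[ 0.4866 -0.2094  0.044 ]
```

Candidates: orange/white scoop at top px (272,233) vs. orange dishes (432,275)/(272,79), which are round, so not it. Steel hook stand at top (228,217); its brown look-alike at (128,225) is left alone. White mill jar at (435,232); the small lidded jar at (301,184) is a bystander. The crops c1, d1 and d2 confirm the scoop (pan with orange bar, lip to the right towards the tray) and the white-grey hook. Next I move above the scoop grip.

```bash
python3 -m jog '[{"grip":0,"xyz":[0,0,-0.03],"dr":[0,0,0.12]},{"grip":0,"xyz":[-0.337,0.290,-0.03],"dr":[0,0,1.009]},{"grip":0,"xyz":[-0.337,0.290,-0.03],"dr":[0,0,1.009]},{"grip":0,"xyz":[-0.337,0.290,-0.03],"dr":[0,0,1.009]},{"grip":0,"xyz":[-0.337,0.290,-0.03],"dr":[0,0,1.009]},{"grip":0,"xyz":[-0.337,0.290,-0.03],"dr":[0,0,1.009]},{"grip":0,"xyz":[-0.337,0.290,-0.03],"dr":[0,0,1.009]},{"grip":0,"xyz":[-0.337,0.290,-0.03],"dr":[0,0,1.009]},{"grip":0,"xyz":[-0.337,0.290,-0.03],"dr":[0,0,1.009]},{"grip":0,"xyz":[-0.337,0.290,-0.03],"dr":[0,0,1.009]},{"grip":0,"xyz":[-0.337,0.290,-0.03],"dr":[0,0,1.009]},{"grip":0,"xyz":[-0.337,0.290,-0.03],"dr":[0,0,1.009]}]' 80
python3 - <<'E'
from h import *
s=ctrl.get_state();print(s["time"],s["eef_pos"],s["qpos"],Ro.from_quat(s["tcp_rot"]).as_matrix())
cv2.imwrite("pics/w1.png",ctrl.read_camera("wrist")[:,:,::-1])
E
```

```text
time: 1.15
eef_pos: [0.3933, 0.2067, 0.2612]
tcp_rot: [0.996, 0.094, 0.0, 0.0]
contact_force: [0.6, 0.3, -0.3]
opening: 1.003
1.15 [0.39325803 0.20671159 0.2611574 ] [ 2.55366950e-01 -2.70373307e-01  2.08235773e+00 -9.46359802e-04
  1.32947471e+00  6.71906111e-02] [[ 9.82304659e-01  1.87289684e-01  3.61409177e-04]
 [ 1.87289932e-01 -9.82304306e-01 -8.55384387e-04]
 [ 1.94809119e-04  9.07936369e-04 -9.99999569e-01]]
```

View pics/w1.png

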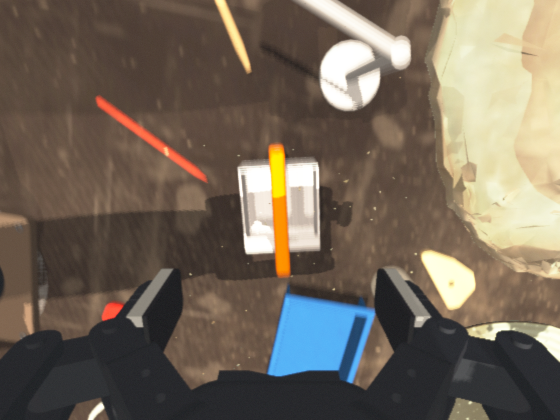

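```bash
python3 - <<'E'
from h import *
np.set_printoptions(precision=4,suppress=True)
im=cv2.imread("pics/w1.png");h=cv2.cvtColor(im,cv2.COLOR_BGR2HSV)
m=cv2.inRange(h[130:290,260:300],np.array([4,150,150]),np.array([24,255,255]));p=np.argwhere(m>0)[:,::-1]+[260,130]
r=cv2.minAreaRect(p.astype(np.float32));print(r);b=cv2.boxPoints(r);print(b)
W=np.array([onz("wrist",q,.110) for q in b]);print(W)
s=ctrl.get_state();R=Ro.from_quat(s["tcp_rot"]).as_matrix()
c=W.mean(0);print(c,(R.T@(W-s["eef_pos"]).T).T)
# per-row centres
k=[(v,np.mean(p[p[:,1]==v,0])) for v in range(155,268,4)]
f=np.polyfit(*np.array(k).T,1)
A=onz("wrist",(np.polyval(f,150),150),.11);B=onz("wrist",(np.polyval(f,270),270),.11);print(A,B,(B-A)/np.linalg.norm(B-A))
E
```

```text
((278.80487060546875, 210.15817260742188), (134.23165893554688, 16.227651596069336), 87.1658935546875)
[[267.3824 143.5256]
 [283.5903 142.7233]
 [290.2273 276.7907]
 [274.0195 277.5931]]
[[0.3774 0.248  0.11  ]
 [0.3912 0.2513 0.11  ]
 [0.4224 0.1238 0.11  ]
 [0.4067 0.1199 0.11  ]]
[0.3994 0.1858 0.11  ] [[-0.0089 -0.0471  0.151 ]
 [ 0.0052 -0.0478  0.151 ]
 [ 0.0124  0.0833  0.1515]
 [-0.0037  0.0842  0.1515]]
[0.388  0.2443 0.11  ] [0.4131 0.1296 0.11  ] [ 0.2134 -0.977   0.    ]
```

```bash
python3 -m jog '[{"grip":0,"xyz":[0.002,0,0.09],"dr":[0,0,-0.022]},{"grip":0,"xyz":[0.002,0,0.09],"dr":[0,0,-0.022]},{"grip":0,"xyz":[0.002,0,0.09],"dr":[0,0,-0.022]},{"grip":0,"xyz":[0.002,0,0.18],"dr":[0,0,-0.022]},{"grip":0,"xyz":[0.002,0,0.18],"dr":[0,0,-0.022]},{"grip":0,"xyz":[0.002,0,0.18],"dr":[0,0,-0.022]},{"grip":1,"xyz":[0.002,0,0.18],"dr":[0,0,-0.022]},{"grip":1,"xyz":[0.002,0,0.18],"dr":[0,0,-0.022]},{"grip":1,"xyz":[0.002,0,0.18],"dr":[0,0,-0.022]},{"grip":1,"xyz":[0.002,0,0.18],"dr":[0,0,-0.022]},{"grip":1,"xyz":[0.002,0,0.18],"dr":[0,0,-0.022]},{"grip":1,"xyz":[0.002,0,0.18],"dr":[0,0,-0.022]}]' 90
python3 - <<'E'
from h import *
s=ctrl.get_state();print(s["time"],s["eef_pos"],s["opening"])
cv2.imwrite("pics/w2.png",ctrl.read_camera("wrist")[:,:,::-1])
E
```

```text
time: 2.2
eef_pos: [0.3959, 0.2103, 0.0831]
tcp_rot: [0.994, 0.106, 0.001, -0.0]
contact_force: [-4.6, -1.4, 18.3]
opening: 0.149
2.2 [0.3958862  0.21031334 0.08312364] 0.14873992595845006
```

View pics/w2.png

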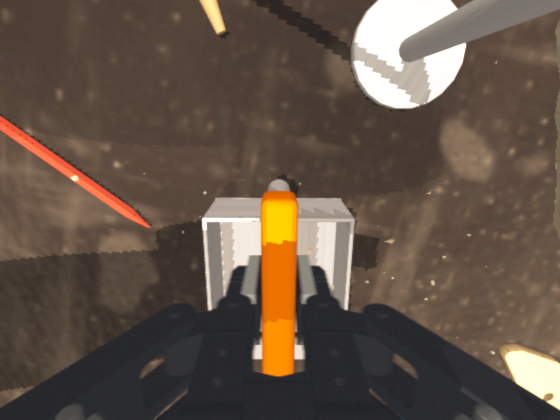

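```bash
python3 - <<'E'
from h import *
np.set_printoptions(precision=4,suppress=True)
s=ctrl.get_state();R=Ro.from_quat(s["tcp_rot"]).as_matrix();print(s["qpos"])
for uv,z in [((279,193),.11),((205,218),.046),((353,218),.046),((279,371),.11)]:
    X=onz("wrist",uv,z);print(uv,X,R.T@(X-s["eef_pos"]))
E
```

```text
[ 0.2612 -0.0382  2.2314  0.0002  0.9448  0.0491]
(279, 193) [0.387  0.2564 0.11  ] [ 0.0007 -0.0469 -0.0268]
(205, 218) [0.3524 0.2176 0.046 ] [-0.0415 -0.0163  0.037 ]
(353, 218) [0.4354 0.2353 0.046 ] [ 0.0434 -0.0161  0.0373]
(279, 371) [0.4036 0.1792 0.11  ] [ 0.0007  0.0321 -0.0268]
```

```bash
python3 -m jog '[{"grip":1,"xyz":[0,0,-0.04],"dr":[0,0,0]},{"grip":1,"xyz":[0,0,-0.08],"dr":[0,0,0]},{"grip":1,"xyz":[0,0,-0.12],"dr":[0,0,0]},{"grip":1,"xyz":[0,0,-0.12],"dr":[0,0,0]}]'
python3 - <<'E'
from h import *
cv2.imwrite("pics/w3.png",ctrl.read_camera("wrist")[:,:,::-1])
s=ctrl.get_state();print(s["eef_pos"],s["contact_force"],s["wrist_torque"])
im=ctrl.read_camera("side")[:,:,::-1];cv2.imwrite("pics/s3.png",cv2.resize(im[100:330,180:360],None,fx=2.5,fy=2.5,interpolation=cv2.INTER_CUBIC))
E
```

```text
time: 2.58
eef_pos: [0.3995, 0.2113, 0.2105]
tcp_rot: [0.994, 0.106, 0.008, -0.001]
contact_force: [1.6, 0.4, -0.9]
opening: 0.146
[0.39783725 0.21078914 0.20664286] [ 0.10316785  0.52526953 -2.1219955 ] [ 0.04991527  0.02015473 -0.0229896 ]
```

View pics/w3.png

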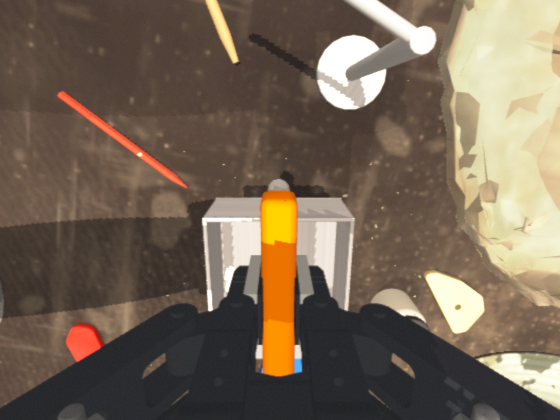

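View pics/s3.png

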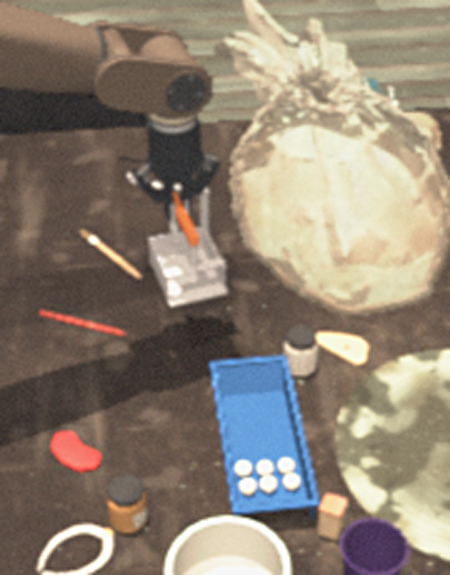

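```bash
python3 -m jog '[{"grip":1,"xyz":[0.0415,0.2345,0],"dr":[0,0,0.213]},{"grip":1,"xyz":[0.0415,0.2345,0],"dr":[0,0,0.213]},{"grip":1,"xyz":[0.0415,0.2345,0],"dr":[0,0,0.213]},{"grip":1,"xyz":[0.0415,0.2345,0],"dr":[0,0,0.213]},{"grip":1,"xyz":[0.0415,0.2345,0],"dr":[0,0,0.213]},{"grip":1,"xyz":[0.0415,0.2345,0],"dr":[0,0,0.213]},{"grip":1,"xyz":[0.0415,0.2345,0],"dr":[0,0,0.213]},{"grip":1,"xyz":[0.0415,0.2345,0],"dr":[0,0,0.213]}]'
python3 - <<'E'
from h import *
s=ctrl.get_state();print(s["eef_pos"],s["tcp_rot"],s["qpos"])
cv2.imwrite("pics/w4.png",ctrl.read_camera("wrist")[:,:,::-1])
im=ctrl.read_camera("top")[:,:,::-1];cv2.imwrite("pics/t4.png",im);cv2.imwrite("pics/t4c.png",cv2.resize(im[160:270,280:400],None,fx=5,fy=5,interpolation=cv2.INTER_CUBIC))
E
```

```text
time: 3.35
eef_pos: [0.4834, -0.0117, 0.1983]
tcp_rot: [1.0, -0.002, -0.003, -0.001]
contact_force: [0.3, -0.4, -3.2]
opening: 0.148
[ 0.483443   -0.01166152  0.19830918] [ 9.99992697e-01 -2.28284335e-03 -2.93285263e-03 -8.90414415e-04] [-2.34514004e-01 -1.10625419e-01  2.06429578e+00  4.11924124e-04
  1.19404043e+00 -2.30101013e-01]
```

View pics/w4.png

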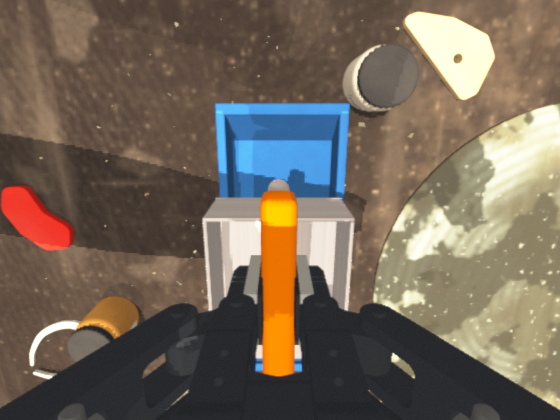

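View pics/t4c.png

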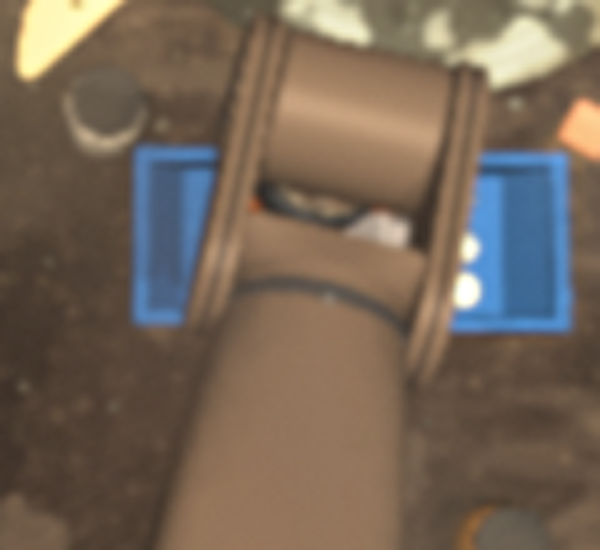

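```bash
python3 - <<'E'
from h import *
np.set_printoptions(precision=4,suppress=True)
s=ctrl.get_state();R=Ro.from_quat(s["tcp_rot"]).as_matrix();print(s["eef_pos"])
im=cv2.imread("pics/w4.png");h=cv2.cvtColor(im,cv2.COLOR_BGR2HSV)
m=cv2.inRange(h,np.array([98,110,50]),np.array([122,255,255]))
L=[];Q=[]
for v in range(110,190,4):
    c=np.flatnonzero(m[v,205:365])+205;L.append((v,c.min()-.5));Q.append((v,c.max()+.5))
for e in (L,Q):
    f=np.polyfit(*np.array(e).T,1);A,B=[onz("wrist",(np.polyval(f,v),v),.044) for v in (108,188)]
    print(A,B, "tool", R.T@(A-s["eef_pos"]),R.T@(B-s["eef_pos"]))
T=[np.flatnonzero(m[90:130,u]).min()+90-.5 for u in range(230,340,5)];print(np.median(T))
print(onz("wrist",(250,np.median(T)),.044),onz("wrist",(320,np.median(T)),.044))
E
```

```text
[ 0.4832 -0.0099  0.199 ]
[0.428  0.0674 0.044 ] [ 0.4281 -0.0033  0.044 ] tool [-0.0547 -0.0769  0.1553] [-0.0544 -0.0063  0.1552]
[0.5439 0.0672 0.044 ] [ 0.5439 -0.0033  0.044 ] tool [ 0.0613 -0.0769  0.1548] [ 0.0614 -0.0064  0.1547]
102.5
[0.4588 0.0718 0.044 ] [0.5188 0.0717 0.044 ]
```

```bash
python3 -m jog '[{"grip":1,"xyz":[0.002,-0.006,0.03],"dr":[0.052,0,-0.004]},{"grip":1,"xyz":[0.002,-0.006,0.06],"dr":[0.052,0,-0.004]},{"grip":1,"xyz":[0.002,-0.006,0.09],"dr":[0.052,0,-0.004]},{"grip":1,"xyz":[0.002,-0.006,0.105],"dr":[0.052,0,-0.004]},{"grip":1,"xyz":[0.002,-0.006,0.105],"dr":[0.052,0,-0.004]},{"grip":1,"xyz":[0.002,-0.006,0.105],"dr":[0.052,0,-0.004]}]'
python3 - <<'E'
from h import *
cv2.imwrite("pics/w5.png",ctrl.read_camera("wrist")[:,:,::-1])
s=ctrl.get_state();print(s["eef_pos"],s["tcp_rot"],s["contact_force"])
im=ctrl.read_camera("side")[:,:,::-1];cv2.imwrite("pics/s5.png",cv2.resize(im[200:330,230:330],None,fx=4.5,fy=4.5,interpolation=cv2.INTER_CUBIC))
E
```

```text
time: 3.95
eef_pos: [0.4857, -0.0032, 0.0955]
tcp_rot: [1.0, 0.002, -0.001, -0.026]
contact_force: [-0.4, -0.5, -2.1]
opening: 0.147
[ 0.48675853 -0.0035836   0.09675956] [ 9.99655965e-01  2.27352746e-03 -2.31879838e-05 -2.61300833e-02] [ 1.46079976  0.14675102 -2.55297595]
```

View pics/w5.png

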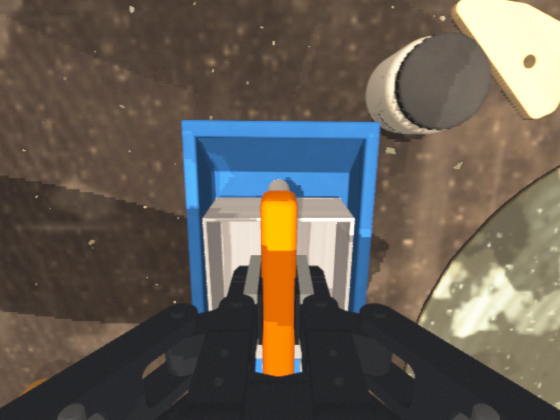

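View pics/s5.png

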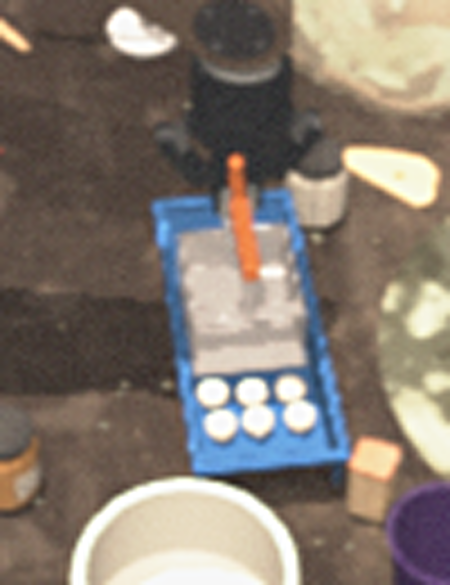

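```bash
python3 -m jog '[{"grip":1,"xyz":[0.001,0,0.004],"dr":[0,0,0]},{"grip":1,"xyz":[0.001,0,0.007],"dr":[0,0,0]},{"grip":1,"xyz":[0.001,0.007,0.007],"dr":[0,0,0]},{"grip":1,"xyz":[0.001,0.014,0.006],"dr":[0,0,0]},{"grip":1,"xyz":[0.001,0.021,0.006],"dr":[0,0,0]},{"grip":1,"xyz":[0.001,0.028,0.0055],"dr":[0,0,0]},{"grip":1,"xyz":[0.001,0.035,0.005],"dr":[0,0,0]},{"grip":1,"xyz":[0.001,0.042,0.005],"dr":[0,0,0]},{"grip":1,"xyz":[0.001,0.049,0.0045],"dr":[0,0,0]},{"grip":1,"xyz":[0.001,0.056,0.004],"dr":[0,0,0]},{"grip":1,"xyz":[0.001,0.056,0.004],"dr":[0,0,0]}]'
python3 - <<'E'
from h import *
s=ctrl.get_state();print(s["eef_pos"],s["tcp_rot"],s["contact_force"])
im=ctrl.read_camera("side")[:,:,::-1];cv2.imwrite("pics/s6.png",cv2.resize(im[200:330,230:330],None,fx=4.5,fy=4.5,interpolation=cv2.INTER_CUBIC))
E
```

```text
time: 4.97
eef_pos: [0.4886, -0.0621, 0.09]
tcp_rot: [1.0, 0.001, 0.001, -0.025]
contact_force: [0.7, 0.1, 2.0]
opening: 0.142
[ 0.48859747 -0.0621215   0.08995866] [ 9.99680898e-01  9.67286192e-04  7.60343830e-04 -2.52307184e-02] [0.69714396 0.10727037 1.97656714]
```

View pics/s6.png

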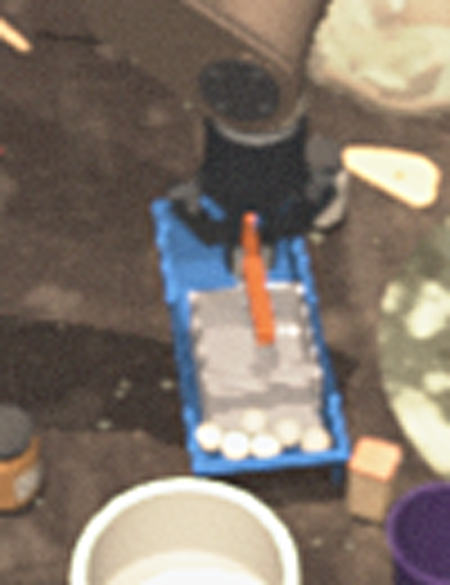

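```bash
python3 -m jog '[{"grip":1,"xyz":[-0.001,0.005,-0.000],"dr":[0,0,0]},{"grip":1,"xyz":[-0.002,0.010,-0.0005],"dr":[0,0,0]},{"grip":1,"xyz":[-0.002,0.014,-0.0007],"dr":[0,0,0]},{"grip":1,"xyz":[-0.002,0.018,-0.001],"dr":[0,0,0]},{"grip":1,"xyz":[-0.002,0.022,-0.001],"dr":[0,0,0]},{"grip":1,"xyz":[-0.002,0.022,-0.001],"dr":[0,0,0]}]'
python3 - <<'E'
from h import *
s=ctrl.get_state();print(s["eef_pos"],s["tcp_rot"],s["contact_force"])
im=ctrl.read_camera("side")[:,:,::-1];cv2.imwrite("pics/s7.png",cv2.resize(im[230:330,230:330],None,fx=5.5,fy=5.5,interpolation=cv2.INTER_CUBIC))
E
```

```text
time: 5.52
eef_pos: [0.4865, -0.0827, 0.0899]
tcp_rot: [1.0, 0.001, 0.001, -0.026]
contact_force: [0.2, 1.8, 4.9]
opening: 0.144
[ 0.48654401 -0.08273676  0.0899247 ] [ 9.99662222e-01  1.44125393e-03  5.63393762e-04 -2.59431591e-02] [0.20307888 1.84407297 4.85725315]
```

View pics/s7.png

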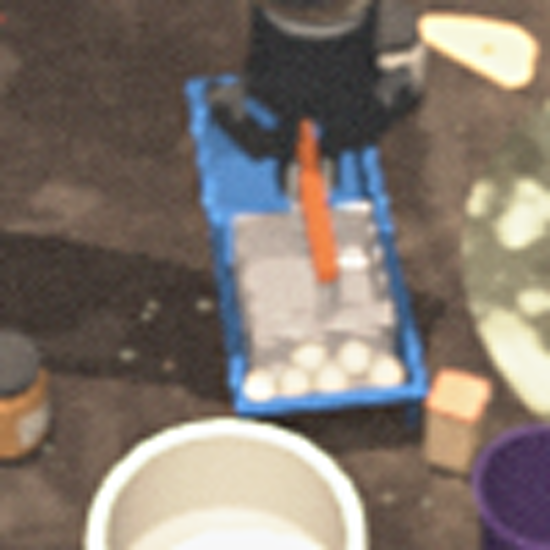

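```bash
python3 - <<'E'
import numpy as np
th=.052
def off(p): return np.array([-.091*np.cos(p)-.083*np.sin(p), -.091*np.sin(p)+.083*np.cos(p)])
lip0=np.array([.100,.003]);o0=lip0+off(-th)
for ph in [-3,0,3,6,9,12,15,18,21,24]:
    p=np.radians(ph); up=max(0,.110*np.sin(p))+ (0.001 if ph>0 else 0)
    lip=np.array([.1035+up*np.tan(np.radians(35)),.003+up])
    d=lip+off(p)-o0
    ty=d[0]*np.cos(th)-d[1]*np.sin(th); tz=-d[0]*np.sin(th)-d[1]*np.cos(th)
    print(ph,np.round([ty,tz],4),round(-(p+th),3),lip)
E
```

```text
-3 [ 0.0035 -0.0002] 0.0 [0.1035 0.003 ]
0 [-0.0007  0.0047] -0.052 [0.1035 0.003 ]
3 [-0.0003  0.0028] -0.104 [0.10823127 0.00975696]
6 [-0.0003  0.0021] -0.157 [0.11225129 0.01549813]
9 [0.     0.0017] -0.209 [0.11624923 0.02120779]
12 [0.0006 0.0015] -0.261 [0.12021415 0.02687029]
15 [0.0014 0.0015] -0.314 [0.12413518 0.03247009]
18 [0.0025 0.0017] -0.366 [0.12800157 0.03799187]
21 [0.0038 0.0021] -0.419 [0.13180272 0.04342047]
24 [0.0054 0.0028] -0.471 [0.13552821 0.04874103]
```

```bash
python3 -m jog '[{"grip":1,"xyz":[0,0.0035,0],"dr":[0,0,0]},{"grip":1,"xyz":[0,0.0035,0],"dr":[0,0,0]},{"grip":1,"xyz":[0,0,0.0035],"dr":[-0.052,0,0]},{"grip":1,"xyz":[0,0,0.002],"dr":[-0.104,0,0]},{"grip":1,"xyz":[0,0,0.0015],"dr":[-0.157,0,0]},{"grip":1,"xyz":[0,0,0.001],"dr":[-0.209,0,0]},{"grip":1,"xyz":[0,0.0006,0.001],"dr":[-0.261,0,0]},{"grip":1,"xyz":[0,0.0014,0.001],"dr":[-0.314,0,0]},{"grip":1,"xyz":[0,0.002,0.001],"dr":[-0.340,0,0]},{"grip":1,"xyz":[0,0.002,0.001],"dr":[-0.340,0,0]},{"grip":1,"xyz":[0,0.002,0.001],"dr":[-0.340,0,0]}]'
python3 - <<'E'
from h import *
s=ctrl.get_state();print(s["eef_pos"],s["tcp_rot"],s["contact_force"])
im=ctrl.read_camera("side")[:,:,::-1];cv2.imwrite("pics/s8.png",cv2.resize(im[230:330,230:330],None,fx=5.5,fy=5.5,interpolation=cv2.INTER_CUBIC))
E
```

```text
time: 6.48
eef_pos: [0.4852, -0.0836, 0.0872]
tcp_rot: [0.99, 0.002, -0.001, 0.143]
contact_force: [-0.6, 0.3, -1.8]
opening: 0.145
[ 0.48521437 -0.08362209  0.08716231] [ 9.89775365e-01  1.78318554e-03 -7.05814399e-04  1.42622049e-01] [-0.64165331  0.28166346 -1.84652886]
```

View pics/s8.png

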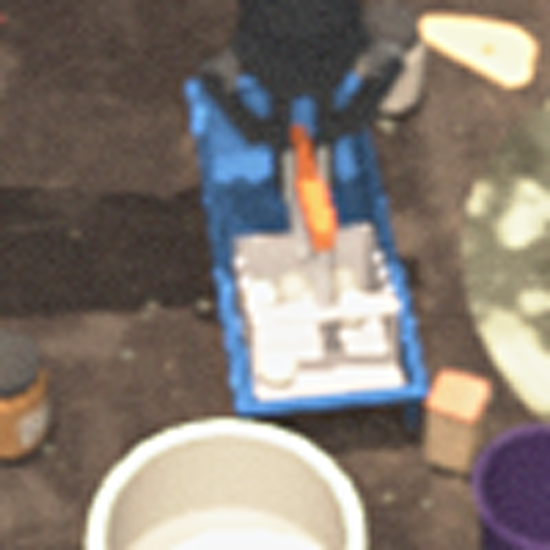

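```bash
python3 -m jog '[{"grip":1,"xyz":[0,0.001,-0.002],"dr":[-0.03,0,0]},{"grip":1,"xyz":[0,0.003,-0.006],"dr":[-0.06,0,0]},{"grip":1,"xyz":[0,0.005,-0.012],"dr":[-0.09,0,0]},{"grip":1,"xyz":[0,0.008,-0.025],"dr":[-0.12,0,0]},{"grip":1,"xyz":[0,0.013,-0.04],"dr":[-0.12,0,0]},{"grip":1,"xyz":[0,0.018,-0.06],"dr":[-0.12,0,0]},{"grip":1,"xyz":[0,0.023,-0.08],"dr":[-0.12,0,0]},{"grip":1,"xyz":[0,0.028,-0.096],"dr":[-0.12,0,0]},{"grip":1,"xyz":[0,0.028,-0.096],"dr":[-0.12,0,0]},{"grip":1,"xyz":[0,0.028,-0.096],"dr":[-0.12,0,0]}]'
python3 - <<'E'
from h import *
s=ctrl.get_state();print(s["eef_pos"],s["tcp_rot"],s["contact_force"])
im=ctrl.read_camera("side")[:,:,::-1];cv2.imwrite("pics/s9.png",cv2.resize(im[200:330,220:340],None,fx=4.5,fy=4.5,interpolation=cv2.INTER_CUBIC))
im=ctrl.read_camera("wrist")[:,:,::-1];cv2.imwrite("pics/w9.png",im)
E
```

```text
time: 7.37
eef_pos: [0.4857, -0.0841, 0.1877]
tcp_rot: [0.979, 0.001, 0.0, 0.202]
contact_force: [-0.8, 0.0, -5.3]
opening: 0.142
[ 0.48574541 -0.08407582  0.18767442] [9.79376735e-01 8.63050443e-04 2.84774697e-04 2.02040551e-01] [-8.02312798e-01  1.69704984e-03 -5.27769675e+00]
```

View pics/s9.png

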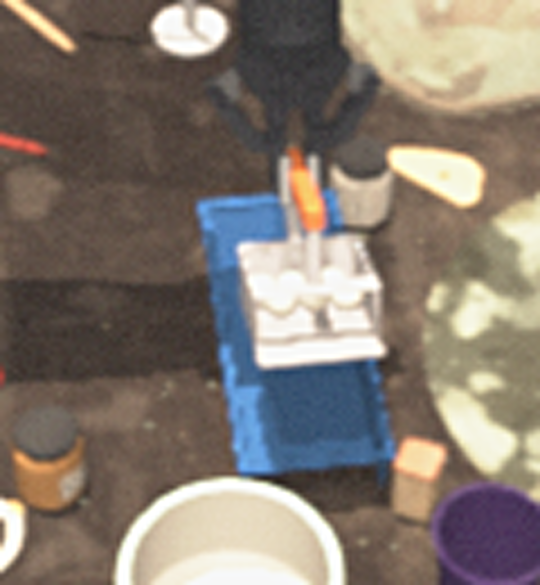

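View pics/w9.png

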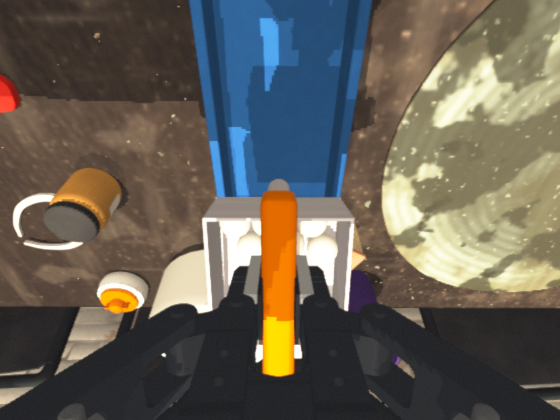

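```bash
python3 -m jog '[{"grip":1,"xyz":[-0.003,0.004,-0.002],"dr":[0,0,0]},{"grip":1,"xyz":[-0.01,0.014,0],"dr":[0.02,0,0]},{"grip":1,"xyz":[-0.022,0.028,0.003],"dr":[0.04,0,0]},{"grip":1,"xyz":[-0.036,0.047,0.008],"dr":[0.07,0,0]},{"grip":1,"xyz":[-0.05,0.066,0.012],"dr":[0.1,0,0]},{"grip":1,"xyz":[-0.063,0.084,0.016],"dr":[0.12,0,0]},{"grip":1,"xyz":[-0.073,0.097,0.019],"dr":[0.14,0,0]},{"grip":1,"xyz":[-0.079,0.105,0.021],"dr":[0.145,0,0]},{"grip":1,"xyz":[-0.08,0.106,0.022],"dr":[0.145,0,0]},{"grip":1,"xyz":[-0.08,0.106,0.022],"dr":[0.145,0,0]}]'
python3 - <<'E'
from h import *
s=ctrl.get_state();print(s["eef_pos"],s["tcp_rot"],s["contact_force"],s["qpos"])
im=ctrl.read_camera("side")[:,:,::-1];cv2.imwrite("pics/s10.png",cv2.resize(im[230:370,210:350],None,fx=4,fy=4,interpolation=cv2.INTER_CUBIC))
cv2.imwrite("pics/t10.png",ctrl.read_camera("top")[:,:,::-1])
E
```

```text
time: 8.3
eef_pos: [0.4053, -0.1903, 0.2089]
tcp_rot: [0.991, 0.001, -0.001, 0.131]
contact_force: [-0.5, 1.0, -2.9]
opening: 0.146
[ 0.40531432 -0.19030957  0.20890504] [ 9.91437229e-01  6.27468020e-04 -8.29033124e-04  1.30580016e-01] [-0.49630974  0.99054448 -2.94826167] [-0.54045744 -0.267953    2.192763   -0.25340545  1.09436009 -0.43884796]
```

View pics/s10.png

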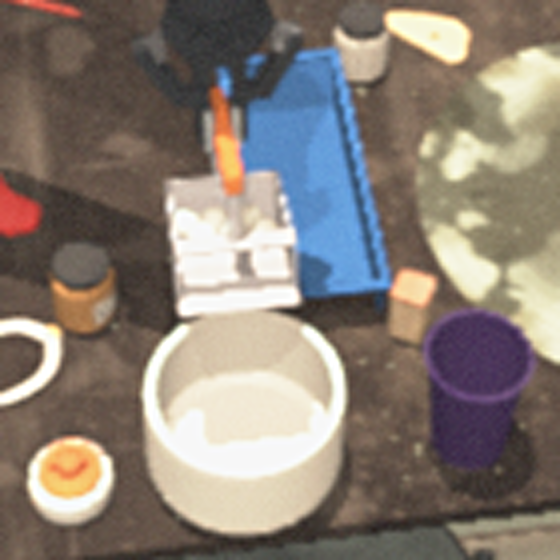

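View pics/t10.png

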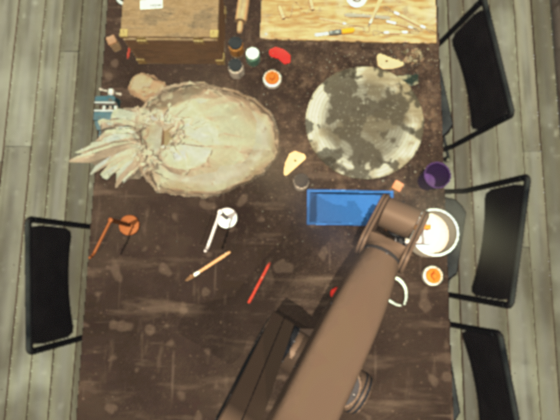

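```bash
python3 - <<'E'
from h import *
print(proj("side",[.406,-.3,.152]),proj("side",[.407,-.327,.092]))
c=[.407,-.327,.092]
for d in [(-.072,0,0),(.072,0,0),(0,.072,0),(0,-.072,0)]: print((proj("side",np.add(c,d))-[210,230])*4)
def off(p): return np.array([-.091*np.cos(p)-.083*np.sin(p), -.091*np.sin(p)+.083*np.cos(p)])
p0=np.radians(15);o0=np.array([.2997,.152])+off(p0)
for ph,f,z in [(8,.300,.140),(0,.3,.128),(-6,.3,.118),(-10,.3,.112),(-14,.3,.108),(-18,.3,.106),(-22,.3,.105),(-26,.3,.105),(-30,.3,.105),(-34,.3,.105),(-38,.3,.105),(-42,.3,.105),(-46,.3,.105)]:
    p=np.radians(ph);d=np.array([f,z])+off(p)-o0
    print(ph,np.round([d[0]*np.cos(p0)+d[1]*np.sin(p0), d[0]*np.sin(p0)-d[1]*np.cos(p0)],4),round(p0-p,3))
E
```

```text
[269.03416808 305.81486778] [270.46995247 325.39676883]
[146.13145587 392.31411254]
[336.38968054 370.99878992]
[230.36289697 304.21782172]
[254.36368511 465.45226702]
8 [0.008  0.0012] 0.122
0 [0.0187 0.0025] 0.262
-6 [0.0273 0.0058] 0.367
-10 [0.0335 0.008 ] 0.436
-14 [0.0406 0.0089] 0.506
-18 [0.0483 0.0083] 0.576
-22 [0.0564 0.0074] 0.646
-26 [0.0649 0.0061] 0.716
-30 [0.0735 0.0054] 0.785
-34 [0.0821 0.0053] 0.855
-38 [0.0906 0.0058] 0.925
-42 [0.0992 0.007 ] 0.995
-46 [0.1076 0.0086] 1.065
```

```bash
python3 -m jog '[{"grip":1,"xyz":[0.002,0.004,0.0006],"dr":[0.06,0,0]},{"grip":1,"xyz":[0.002,0.008,0.0012],"dr":[0.122,0,0]},{"grip":1,"xyz":[0.002,0.013,0.002],"dr":[0.19,0,0]},{"grip":1,"xyz":[0.002,0.0187,0.0025],"dr":[0.262,0,0]},{"grip":1,"xyz":[0.002,0.0273,0.0058],"dr":[0.367,0,0]},{"grip":1,"xyz":[0.002,0.0335,0.008],"dr":[0.436,0,0]},{"grip":1,"xyz":[0.002,0.0406,0.0089],"dr":[0.506,0,0]},{"grip":1,"xyz":[0.002,0.0483,0.0083],"dr":[0.576,0,0]},{"grip":1,"xyz":[0.002,0.0483,0.0083],"dr":[0.576,0,0]},{"grip":1,"xyz":[0.002,0.0483,0.0083],"dr":[0.576,0,0]},{"grip":1,"xyz":[0.002,0.0483,0.0083],"dr":[0.576,0,0]},{"grip":1,"xyz":[0.002,0.0483,0.0083],"dr":[0.576,0,0]}]'
python3 - <<'E'
from h import *
s=ctrl.get_state();print(s["eef_pos"],s["tcp_rot"],s["contact_force"],s["qpos"])
im=ctrl.read_camera("side")[:,:,::-1];cv2.imwrite("pics/s11.png",cv2.resize(im[230:370,210:350],None,fx=4,fy=4,interpolation=cv2.INTER_CUBIC))
E
```

```text
time: 9.4
eef_pos: [0.4088, -0.238, 0.2147]
tcp_rot: [0.988, 0.002, -0.0, -0.155]
contact_force: [0.3, -1.1, -1.7]
opening: 0.147
[ 0.40882011 -0.23798731  0.21468976] [ 9.87874214e-01  2.39524446e-03 -3.20649255e-04 -1.55237551e-01] [ 0.26378672 -1.08636462 -1.7168464 ] [-0.85204493 -0.04104427  1.99083007  0.20423969  1.43351568 -0.9095863 ]
```

View pics/s11.png

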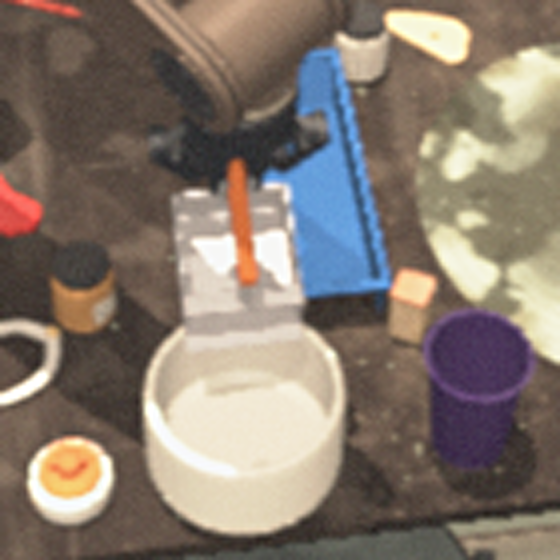

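```bash
python3 -m jog '[{"grip":1,"xyz":[0,0.006,-0.006],"dr":[0.07,0,0]},{"grip":1,"xyz":[0,0.0125,-0.0118],"dr":[0.14,0,0]},{"grip":1,"xyz":[0,0.0195,-0.017],"dr":[0.21,0,0]},{"grip":1,"xyz":[0,0.0264,-0.022],"dr":[0.279,0,0]},{"grip":1,"xyz":[0,0.0264,-0.022],"dr":[0.279,0,0]},{"grip":1,"xyz":[0,0.0264,-0.022],"dr":[0.279,0,0]},{"grip":1,"xyz":[0,0.0264,-0.022],"dr":[0.279,0,0]},{"grip":1,"xyz":[0,0.0264,-0.022],"dr":[0.279,0,0]}]'
python3 - <<'E'
from h import *
s=ctrl.get_state();print(s["eef_pos"],s["tcp_rot"],s["contact_force"],s["qpos"])
im=ctrl.read_camera("side")[:,:,::-1];cv2.imwrite("pics/s12r.png",im);im=im[230:370,210:350]
cv2.imwrite("pics/s12.png",cv2.resize(im,None,fx=4,fy=4,interpolation=cv2.INTER_CUBIC))
im=ctrl.read_camera("wrist")[:,:,::-1];cv2.imwrite("pics/w12.png",im)
E
```

```text
time: 10.12
eef_pos: [0.4088, -0.2698, 0.2277]
tcp_rot: [0.957, 0.002, -0.0, -0.291]
contact_force: [0.8, 0.5, -1.6]
opening: 0.146
[ 0.40877332 -0.26983681  0.22772363] [ 9.56715567e-01  2.14270505e-03 -4.02768363e-04 -2.91016442e-01] [ 0.77002649  0.53717993 -1.5873218 ] [-0.95999468  0.11736862  1.86025484  0.32471659  1.66223737 -1.01754688]
```

View pics/s12.png

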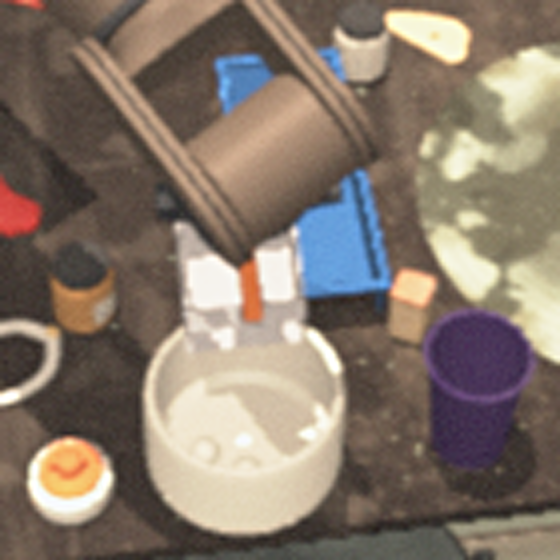

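View pics/w12.png

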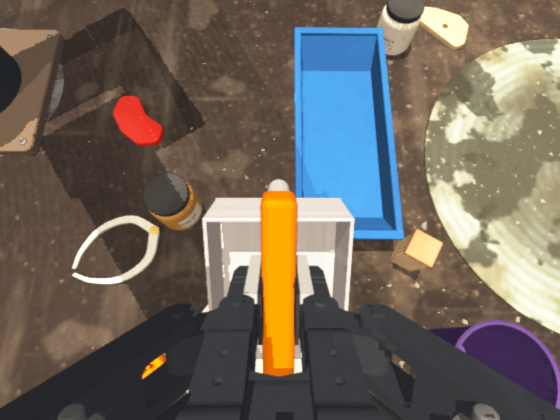

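```bash
python3 -m jog '[{"grip":1,"xyz":[0,-0.02,-0.03],"dr":[0,0,0]},{"grip":1,"xyz":[0,-0.0335,-0.05],"dr":[-0.1,0,0]},{"grip":1,"xyz":[0,-0.06,-0.035],"dr":[-0.2,0,0]},{"grip":1,"xyz":[0,-0.09,-0.015],"dr":[-0.32,0,0]},{"grip":1,"xyz":[0,-0.12,0],"dr":[-0.44,0,0]},{"grip":1,"xyz":[0,-0.1386,0.009],"dr":[-0.56,0,0]},{"grip":1,"xyz":[0,-0.1386,0.009],"dr":[-0.591,0,0]},{"grip":1,"xyz":[0,-0.1386,0.009],"dr":[-0.591,0,0]},{"grip":1,"xyz":[0,-0.1386,0.009],"dr":[-0.591,0,0]}]'
python3 - <<'E'
from h import *
np.set_printoptions(precision=4,suppress=True)
s=ctrl.get_state();print(s["eef_pos"],s["tcp_rot"],s["contact_force"],s["qpos"])
im=ctrl.read_camera("side")[:,:,::-1][290:370,230:310]
cv2.imwrite("pics/s13.png",cv2.resize(im,None,fx=7,fy=7,interpolation=cv2.INTER_CUBIC))
im=ctrl.read_camera("top")[:,:,::-1][150:280,290:470]
cv2.imwrite("pics/t13.png",cv2.resize(im,None,fx=4,fy=4,interpolation=cv2.INTER_CUBIC))
E
```

```text
time: 10.97
eef_pos: [0.4081, -0.1496, 0.2976]
tcp_rot: [1.0, 0.003, 0.0, -0.001]
contact_force: [0.5, -0.3, -2.4]
opening: 0.145
[ 0.4081 -0.1496  0.2976] [ 1.      0.0026  0.0004 -0.0008] [ 0.5052 -0.3252 -2.4299] [-0.5866 -0.3184  2.0539  0.0017  1.4063 -0.5921]
```

View pics/s13.png

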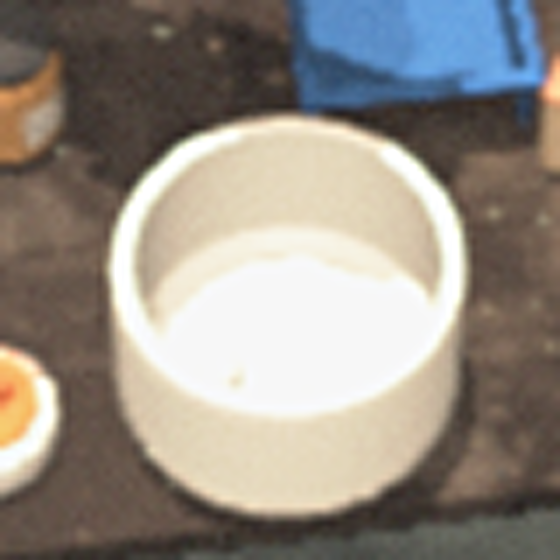

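View pics/t13.png

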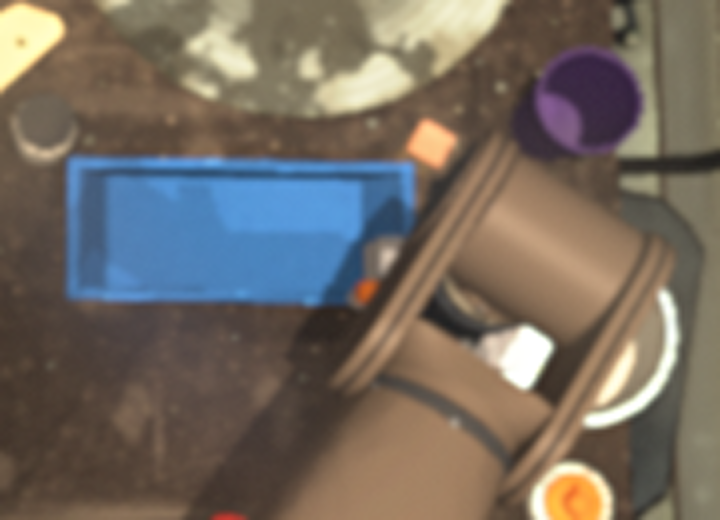

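```bash
python3 - <<'E'
import cv2,numpy as np
im=cv2.imread("pics/s12r.png")[305:365,240:305].astype(float)
g=np.clip((im-130)*2.0,0,255).astype(np.uint8)
cv2.imwrite("pics/s12c.png",cv2.resize(g,None,fx=9,fy=9,interpolation=cv2.INTER_CUBIC))
E
```

```text
(no output)
```

View pics/s12c.png

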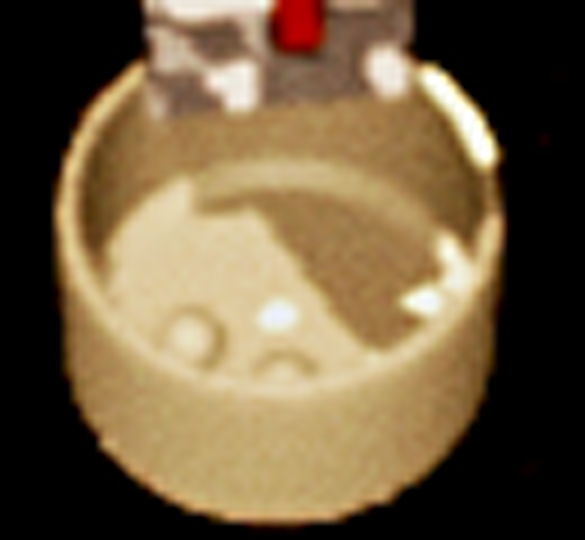

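```bash
python3 -m jog '[{"grip":1,"xyz":[0.012,-0.02,0],"dr":[0,0,0.02]},{"grip":1,"xyz":[0.024,-0.055,0],"dr":[0,0,0.06]},{"grip":1,"xyz":[0.024,-0.09,0],"dr":[0,0,0.1]},{"grip":1,"xyz":[0.024,-0.13,0],"dr":[0,0,0.15]},{"grip":1,"xyz":[0.024,-0.17,0],"dr":[0,0,0.2]},{"grip":1,"xyz":[0.024,-0.21,0],"dr":[0,0,0.25]},{"grip":1,"xyz":[0.024,-0.25,0],"dr":[0,0,0.283]},{"grip":1,"xyz":[0.024,-0.285,0],"dr":[0,0,0.283]},{"grip":1,"xyz":[0.024,-0.31,0],"dr":[0,0,0.283]},{"grip":1,"xyz":[0.024,-0.32,0],"dr":[0,0,0.283]},{"grip":1,"xyz":[0.024,-0.32,0],"dr":[0,0,0.283]}]'
python3 - <<'E'
from h import *
np.set_printoptions(precision=4,suppress=True)
cv2.imwrite("pics/w14.png",ctrl.read_camera("wrist")[:,:,::-1])
s=ctrl.get_state();print(s["eef_pos"],s["tcp_rot"],s["contact_force"],s["qpos"]);print(Ro.from_quat(s["tcp_rot"]).as_matrix())
E
```

```text
time: 11.98
eef_pos: [0.4317, 0.1699, 0.2968]
tcp_rot: [0.99, -0.139, -0.001, -0.0]
contact_force: [0.2, 0.0, -1.7]
opening: 0.15
[0.4318 0.1687 0.2969] [ 0.9902 -0.1396 -0.0009  0.0001] [ 0.6605  0.1556 -2.1615] [ 0.1528 -0.2426  1.9959  0.0004  1.3901  0.4327]
[[ 0.961  -0.2764 -0.0018]
 [-0.2764 -0.961   0.0001]
 [-0.0018  0.0004 -1.    ]]
```

View pics/w14.png

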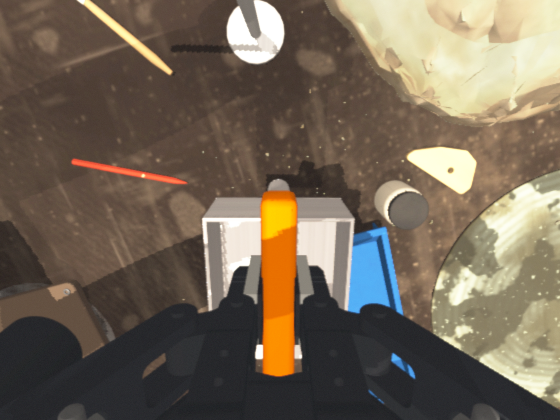

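```bash
python3 -m jog '[{"grip":1,"xyz":[-0.02,-0.02,0],"dr":[0,0,0]},{"grip":1,"xyz":[-0.05,-0.048,0],"dr":[0,0,0]},{"grip":1,"xyz":[-0.08,-0.077,0],"dr":[0,0,0]},{"grip":1,"xyz":[-0.11,-0.107,0],"dr":[0,0,0]},{"grip":1,"xyz":[-0.14,-0.137,0],"dr":[0,0,0]},{"grip":1,"xyz":[-0.17,-0.167,0],"dr":[0,0,0]},{"grip":1,"xyz":[-0.195,-0.19,0],"dr":[0,0,0]},{"grip":1,"xyz":[-0.2126,-0.207,0],"dr":[0,0,0]},{"grip":1,"xyz":[-0.2126,-0.207,0],"dr":[0,0,0]},{"grip":1,"xyz":[-0.2126,-0.207,0],"dr":[0,0,0]}]'
python3 - <<'E'
from h import *
np.set_printoptions(precision=4,suppress=True)
cv2.imwrite("pics/w15.png",ctrl.read_camera("wrist")[:,:,::-1])
s=ctrl.get_state();print(s["eef_pos"],s["tcp_rot"],s["contact_force"],s["qpos"])
im=ctrl.read_camera("top")[:,:,::-1];cv2.imwrite("pics/t15r.png",im);cv2.imwrite("pics/t15.png",cv2.resize(im[180:280,180:320],None,fx=5,fy=5,interpolation=cv2.INTER_CUBIC))
im=ctrl.read_camera("side")[:,:,::-1];cv2.imwrite("pics/s15r.png",im);cv2.imwrite("pics/s15.png",cv2.resize(im[100:230,190:300],None,fx=4.5,fy=4.5,interpolation=cv2.INTER_CUBIC))
E
```

```text
time: 12.87
eef_pos: [0.2852, 0.4263, 0.2973]
tcp_rot: [0.99, -0.14, 0.0, 0.0]
contact_force: [0.8, -0.1, -2.1]
opening: 0.143
[0.2855 0.4258 0.2974] [ 0.9901 -0.1404  0.0001  0.0003] [-0.0892 -0.2961 -3.0227] [ 0.7822 -0.1231  1.8927 -0.0005  1.3723  1.064 ]
```

View pics/w15.png

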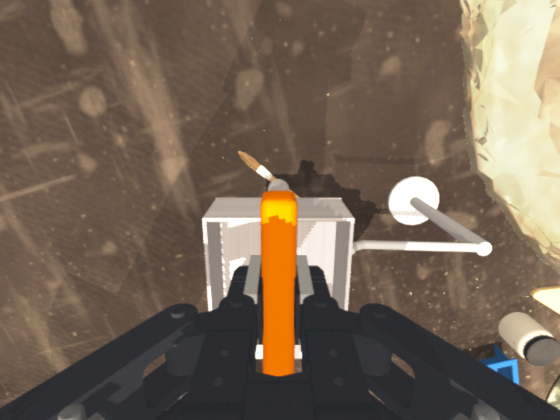

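View pics/t15.png

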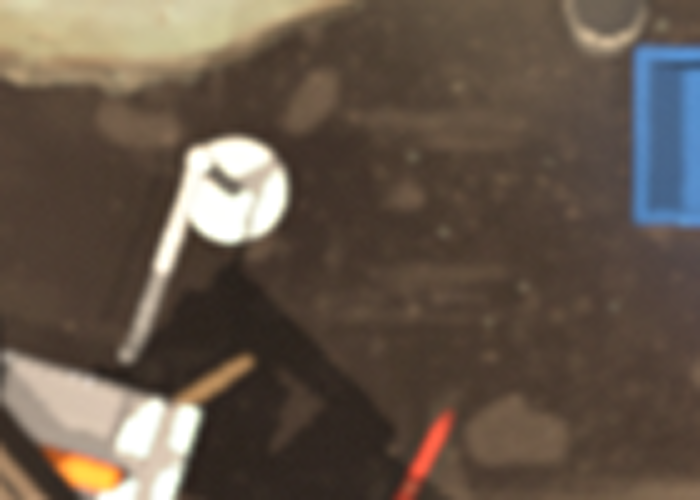

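View pics/s15.png

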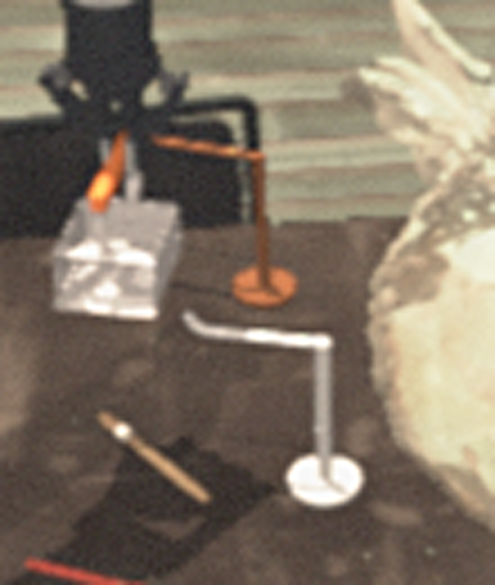

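```bash
python3 - <<'E'
from h import *
np.set_printoptions(precision=4,suppress=True)
s=ctrl.get_state();R=Ro.from_quat(s["tcp_rot"]).as_matrix()
T=lambda X:R.T@(X-s["eef_pos"])
for uv,z in [((484,248),.169),((365,246),.169),((414,201),.004),((420,247),.169),((357,246),.183)]:
    X=onz("wrist",uv,z);print(uv,X,T(X))
print("elb 2-view",T(np.array([.4551,.3371,.167])),"tip",T(np.array([.3346,.3714,.181])))
X,e=tri([("wrist",(484,248)),("top",(180+195/5,180+160/5))]);print(X,e,T(X))
X,e=tri([("wrist",(484,248)),("side",(190+322/4.5,100+341/4.5))]);print(X,e,T(X))
E
```

```text
(484, 248) [0.45   0.3337 0.169 ] [0.1834 0.0423 0.1286]
(365, 246) [0.3486 0.3653 0.169 ] [0.0772 0.0403 0.1286]
(414, 201) [0.4523 0.3309 0.004 ] [0.1863 0.0444 0.2936]
(420, 247) [0.3954 0.3506 0.169 ] [0.1262 0.0413 0.1286]
(357, 246) [0.34   0.3741 0.183 ] [0.0665 0.0343 0.1146]
elb 2-view [0.1873 0.0376 0.1306] tip [0.0621 0.0384 0.1166]
[0.4495 0.3349 0.1708] [np.float64(0.000421947491899823), np.float64(0.00042194749189986767)] [0.1825 0.0413 0.1268]
[0.453  0.3311 0.1648] [np.float64(0.0007110885908011378), np.float64(0.00071108859080121)] [0.187  0.044  0.1328]
```

```bash
python3 -m jog '[{"grip":1,"xyz":[-0.005,0.001,0.02],"dr":[0,0,0]},{"grip":1,"xyz":[-0.005,0.001,0.05],"dr":[0,0,0]},{"grip":1,"xyz":[-0.005,0.001,0.08],"dr":[0,0,0]},{"grip":1,"xyz":[-0.005,0.001,0.105],"dr":[0,0,0]},{"grip":1,"xyz":[-0.005,0.001,0.115],"dr":[0,0,0]},{"grip":1,"xyz":[-0.005,0.001,0.115],"dr":[0,0,0]},{"grip":1,"xyz":[-0.005,0.001,0.115],"dr":[0,0,0]}]'
python3 - <<'E'
from h import *
np.set_printoptions(precision=4,suppress=True)
cv2.imwrite("pics/w16.png",ctrl.read_camera("wrist")[:,:,::-1])
s=ctrl.get_state();print(s["eef_pos"],s["tcp_rot"],s["contact_force"])
im=ctrl.read_camera("side")[:,:,::-1];cv2.imwrite("pics/s16.png",cv2.resize(im[100:230,190:300],None,fx=4.5,fy=4.5,interpolation=cv2.INTER_CUBIC))
E
```

```text
time: 13.6
eef_pos: [0.2801, 0.4271, 0.1835]
tcp_rot: [0.99, -0.14, 0.0, -0.001]
contact_force: [0.3, 1.2, -0.7]
opening: 0.144
[0.2805 0.4279 0.1847] [ 0.9901 -0.1401  0.0009 -0.0017] [ 0.4812  0.3665 -0.5094]
```

View pics/w16.png

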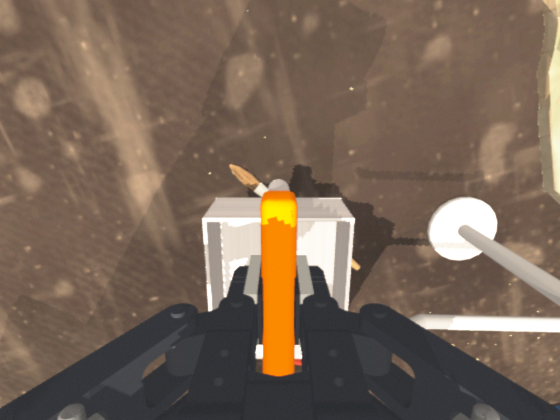

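View pics/s16.png

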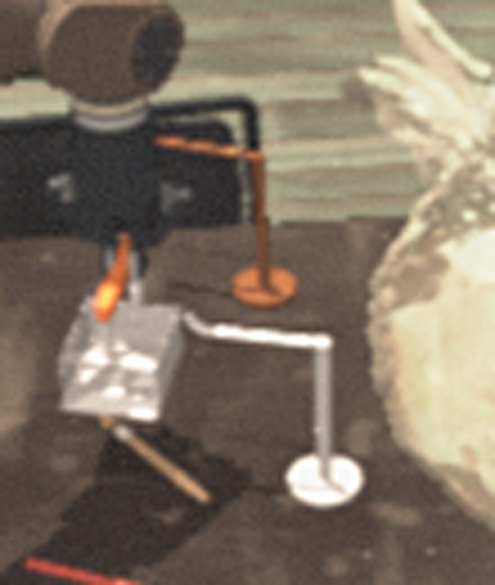

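```bash
python3 - <<'E'
from h import *
np.set_printoptions(precision=4,suppress=True)
s=ctrl.get_state();R=Ro.from_quat(s["tcp_rot"]).as_matrix()
for uv,z in [((440,322),.169),((550,324),.169),((417,319),.183)]:
    X=onz("wrist",uv,z);print(X,R.T@(X-s["eef_pos"]))
E
python3 -m jog '[{"grip":1,"xyz":[0.015,0,0],"dr":[0,0,0]},{"grip":1,"xyz":[0.03,0,0],"dr":[0,0,0]},{"grip":1,"xyz":[0.045,0,0],"dr":[0,0,0]},{"grip":1,"xyz":[0.055,0,0],"dr":[0,0,0]},{"grip":1,"xyz":[0.055,0,0],"dr":[0,0,0]}]'
python3 - <<'E'
from h import *
np.set_printoptions(precision=4,suppress=True)
s=ctrl.get_state();print(s["eef_pos"],s["tcp_rot"],s["contact_force"])
im=ctrl.read_camera("side")[:,:,::-1];cv2.imwrite("pics/s17.png",cv2.resize(im[100:230,190:300],None,fx=4.5,fy=4.5,interpolation=cv2.INTER_CUBIC))
E
```

```text
[0.3573 0.3663 0.169 ] [0.0908 0.0384 0.0163]
[0.4167 0.3477 0.169 ] [0.1531 0.0398 0.0164]
[0.3413 0.3832 0.183 ] [0.0708 0.0265 0.0023]
time: 14.12
eef_pos: [0.3344, 0.4123, 0.1842]
tcp_rot: [0.99, -0.141, 0.001, -0.001]
contact_force: [0.3, -0.6, -2.4]
opening: 0.147
[0.3344 0.4123 0.1842] [ 0.9901 -0.1406  0.0012 -0.0014] [ 0.2618 -0.6397 -2.3881]
```

View pics/s17.png

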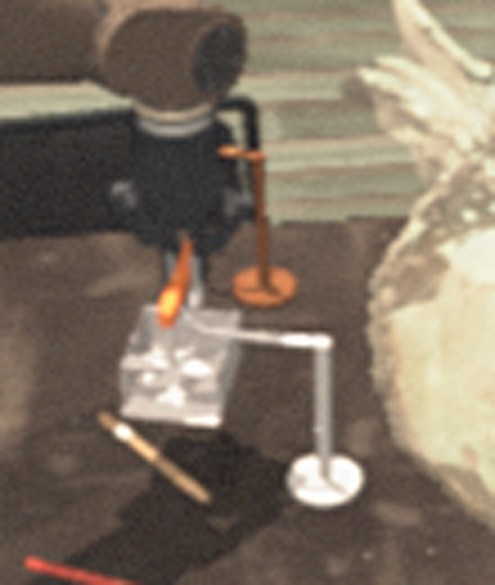

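```bash
python3 -m jog '[{"grip":1,"xyz":[0.015,0,0],"dr":[0,0,0]},{"grip":1,"xyz":[0.03,0,0],"dr":[0,0,0]},{"grip":1,"xyz":[0.045,0,0],"dr":[0,0,0]},{"grip":1,"xyz":[0.058,0,0],"dr":[0,0,0]},{"grip":1,"xyz":[0.062,0,0],"dr":[0,0,0]},{"grip":1,"xyz":[0.062,0,0],"dr":[0,0,0]}]'
python3 - <<'E'
from h import *
np.set_printoptions(precision=4,suppress=True)
s=ctrl.get_state();print(s["eef_pos"],s["tcp_rot"],s["contact_force"])
im=ctrl.read_camera("side")[:,:,::-1];cv2.imwrite("pics/s18.png",cv2.resize(im[100:230,190:300],None,fx=4.5,fy=4.5,interpolation=cv2.INTER_CUBIC))
E
```

```text
time: 14.67
eef_pos: [0.393, 0.3946, 0.1827]
tcp_rot: [0.99, -0.141, -0.0, -0.0]
contact_force: [-0.9, 0.4, -1.7]
opening: 0.141
[0.393  0.3946 0.1827] [ 0.9901 -0.1405 -0.0001 -0.0005] [-0.8951  0.3798 -1.7435]
```

View pics/s18.png

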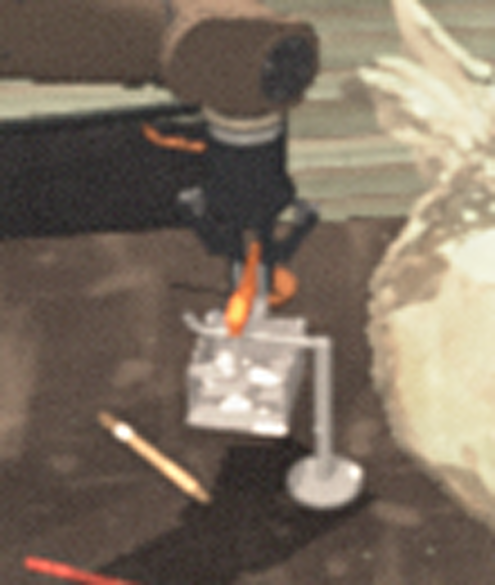

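Threaded onto the arm. Now I lower it until the bar bears on the hook.

```bash
python3 -m jog '[{"grip":1,"xyz":[0,0,0.008],"dr":[0,0,0]},{"grip":1,"xyz":[0,0,0.015],"dr":[0,0,0]},{"grip":1,"xyz":[0,0,0.019],"dr":[0,0,0]},{"grip":1,"xyz":[0,0,0.022],"dr":[0,0,0]},{"grip":1,"xyz":[0,0,0.022],"dr":[0,0,0]},{"grip":1,"xyz":[0,0,0.022],"dr":[0,0,0]}]'
python3 - <<'E'
from h import *
np.set_printoptions(precision=4,suppress=True)
s=ctrl.get_state();print(s["eef_pos"],s["tcp_rot"],s["contact_force"],s["wrist_torque"])
E
```

```text
time: 15.22
eef_pos: [0.3914, 0.3954, 0.1607]
tcp_rot: [0.99, -0.139, 0.0, -0.001]
contact_force: [-0.1, 0.0, -2.7]
opening: 0.144
[0.3914 0.3954 0.1607] [ 0.9903 -0.1393  0.0001 -0.0006] [-0.1291  0.0287 -2.6926] [ 0.0514 -0.0317  0.0105]
```

```bash
python3 -m jog '[{"grip":1,"xyz":[0,0,0.001],"dr":[0,0,0]},{"grip":1,"xyz":[0,0,0.002],"dr":[0,0,0]},{"grip":1,"xyz":[0,0,0.002],"dr":[0,0,0]},{"grip":1,"xyz":[0,0,0.003],"dr":[0,0,0]},{"grip":1,"xyz":[0,0,0.003],"dr":[0,0,0]}]'
python3 - <<'E'
from h import *
np.set_printoptions(precision=4,suppress=True)
s=ctrl.get_state();print(s["eef_pos"],s["tcp_rot"],s["contact_force"],s["wrist_torque"])
E
```

```text
time: 15.63
eef_pos: [0.3918, 0.3956, 0.1596]
tcp_rot: [0.99, -0.14, 0.0, -0.001]
contact_force: [-2.3, -0.2, 6.7]
opening: 0.144
[0.3918 0.3956 0.1596] [ 0.9902 -0.1396  0.0002 -0.0008] [-2.3195 -0.19    6.7124] [-0.4266  0.6131 -0.0945]
```

```bash
python3 -m jog '[{"grip":1,"xyz":[0,0,-0.0015],"dr":[0,0,0]},{"grip":1,"xyz":[0,0,-0.0015],"dr":[0,0,0]},{"grip":0.78,"xyz":[0,0,-0.0015],"dr":[0,0,0]},{"grip":0.72,"xyz":[0,0,-0.0015],"dr":[0,0,0]},{"grip":0.6,"xyz":[0,0,-0.0015],"dr":[0,0,0]},{"grip":0.5,"xyz":[0,0,-0.0015],"dr":[0,0,0]},{"grip":0.5,"xyz":[0,0,-0.0015],"dr":[0,0,0]},{"grip":0.5,"xyz":[0,0,-0.0015],"dr":[0,0,0]}]' 20
python3 - <<'E'
from h import *
np.set_printoptions(precision=4,suppress=True)
s=ctrl.get_state();print(s["eef_pos"],s["contact_force"],s["opening"])
im=ctrl.read_camera("side")[:,:,::-1];cv2.imwrite("pics/s19.png",cv2.resize(im[100:230,190:300],None,fx=4.5,fy=4.5,interpolation=cv2.INTER_CUBIC))
cv2.imwrite("pics/w19.png",ctrl.read_camera("wrist")[:,:,::-1])
E
```

```text
time: 16.3
eef_pos: [0.3915, 0.3952, 0.1591]
tcp_rot: [0.99, -0.14, -0.0, -0.0]
contact_force: [0.2, -0.8, -0.0]
opening: 0.505
[0.3915 0.3952 0.1591] [ 0.2488 -0.7786 -0.0337] 0.5048344888514589
```

View pics/s19.png

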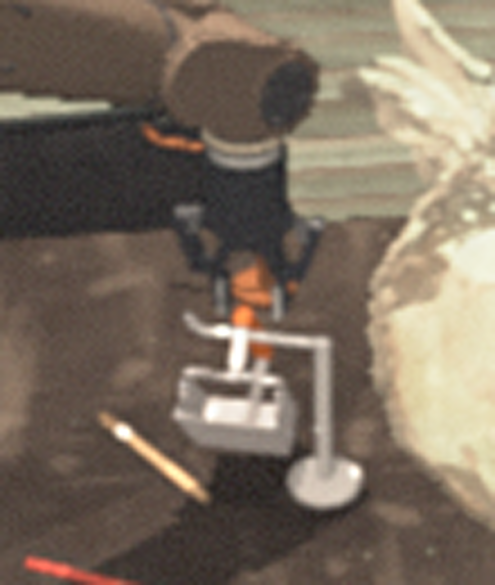

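View pics/w19.png

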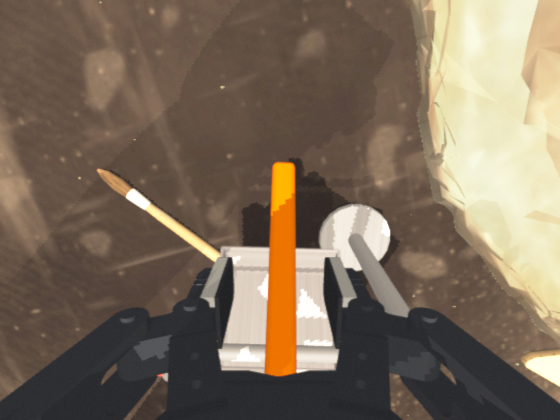

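```bash
python3 -m jog '[{"grip":0.5,"xyz":[0,0,0],"dr":[0,0,0]},{"grip":0.5,"xyz":[0,0,0],"dr":[0,0,0]},{"grip":0.5,"xyz":[0,0,0],"dr":[0,0,0]},{"grip":0.5,"xyz":[0,0,0],"dr":[0,0,0]},{"grip":0.4,"xyz":[0,0,0],"dr":[0,0,0]},{"grip":0.4,"xyz":[0,0,0],"dr":[0,0,0]}]'
python3 - <<'E'
from h import *
np.set_printoptions(precision=4,suppress=True)
s=ctrl.get_state();print(s["eef_pos"],s["contact_force"],s["opening"])
im=ctrl.read_camera("side")[:,:,::-1];cv2.imwrite("pics/s20.png",cv2.resize(im[150:220,215:285],None,fx=8,fy=8,interpolation=cv2.INTER_CUBIC))
cv2.imwrite("pics/w20.png",ctrl.read_camera("wrist")[:,:,::-1])
E
```

```text
time: 16.9
eef_pos: [0.3916, 0.3952, 0.1593]
tcp_rot: [0.99, -0.14, 0.0, -0.001]
contact_force: [-0.0, 0.5, -0.5]
opening: 0.598
[0.3916 0.3952 0.1593] [-0.0041  0.524  -0.5324] 0.5981254767000215
```

View pics/s20.png

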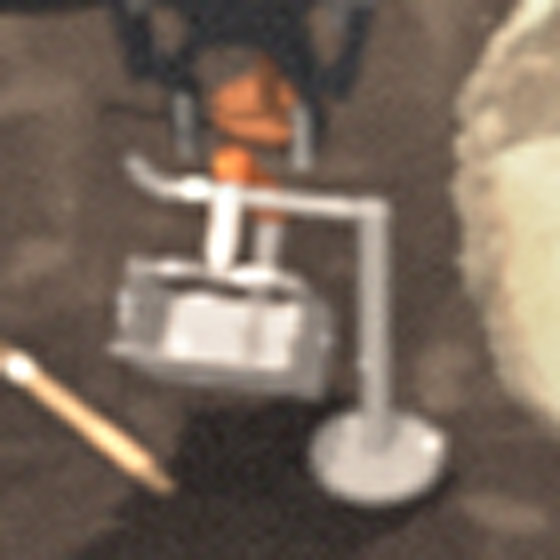

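View pics/w20.png

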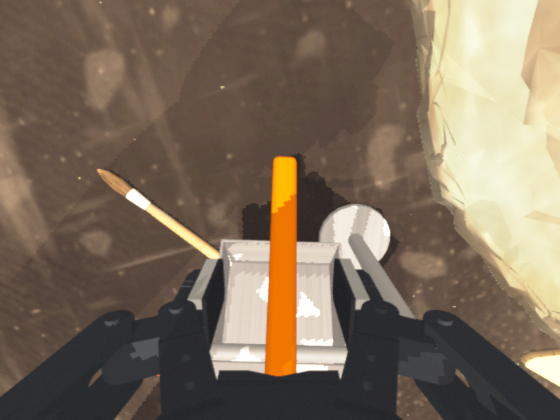

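```bash
python3 -m jog '[{"grip":0.4,"xyz":[0,0,-0.02],"dr":[0,0,0]},{"grip":0.4,"xyz":[0,0,-0.05],"dr":[0,0,0]},{"grip":0.4,"xyz":[0,0,-0.08],"dr":[0,0,0]},{"grip":0.4,"xyz":[0,-0.02,-0.11],"dr":[0,0,0]},{"grip":0.4,"xyz":[0,-0.05,-0.13],"dr":[0,0,0]},{"grip":0.4,"xyz":[0,-0.08,-0.13],"dr":[0,0,0]},{"grip":0.4,"xyz":[0,-0.08,-0.13],"dr":[0,0,0]},{"grip":0.4,"xyz":[0,-0.08,-0.13],"dr":[0,0,0]}]'
python3 - <<'E'
from h import *
np.set_printoptions(precision=4,suppress=True)
s=ctrl.get_state();print(s["eef_pos"],s["contact_force"],s["opening"])
im=ctrl.read_camera("side")[:,:,::-1];cv2.imwrite("pics/s21.png",cv2.resize(im[150:220,215:285],None,fx=8,fy=8,interpolation=cv2.INTER_CUBIC))
cv2.imwrite("pics/w21.png",ctrl.read_camera("wrist")[:,:,::-1])
cv2.imwrite("pics/t21.png",ctrl.read_camera("top")[:,:,::-1])
E
```

```text
time: 17.67
eef_pos: [0.4136, 0.4727, 0.2889]
tcp_rot: [0.99, -0.139, -0.0, -0.0]
contact_force: [-0.7, 0.0, -0.2]
opening: 0.598
[0.4136 0.4727 0.2889] [-0.657   0.0484 -0.1504] 0.5980884367144288
```

View pics/s21.png

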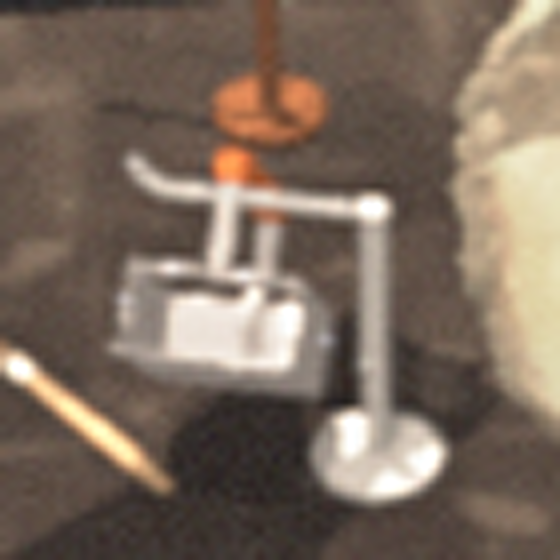

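View pics/w21.png

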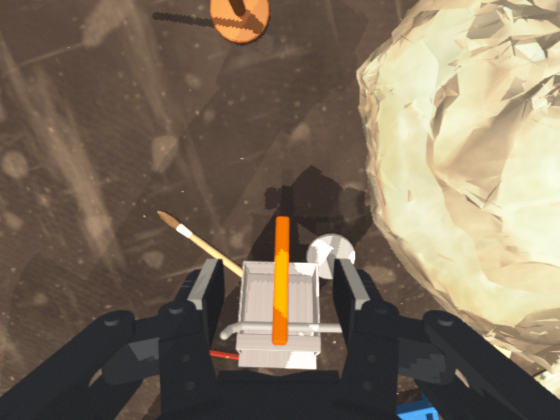

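View pics/t21.png

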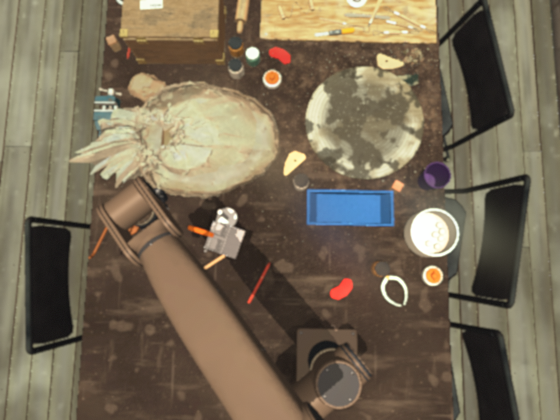

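```bash
python3 - <<'E'
from h import *
a=cv2.imread("pics/t21.png")
g=np.clip((a[200:265,400:470].astype(float)-110)*1.75,0,255).astype(np.uint8)
cv2.imwrite("pics/t21c.png",cv2.resize(g,None,fx=8,fy=8,interpolation=cv2.INTER_CUBIC))
cv2.imwrite("pics/s22.png",cv2.resize(ctrl.read_camera("side")[150:220,215:285,::-1],None,fx=8,fy=8,interpolation=cv2.INTER_CUBIC))
d=cv2.absdiff(cv2.imread("pics/s22.png"),cv2.imread("pics/s21.png"));print(d.mean(),d.max())
E
```

```text
2.3934289965986393 46
```

View pics/t21c.png

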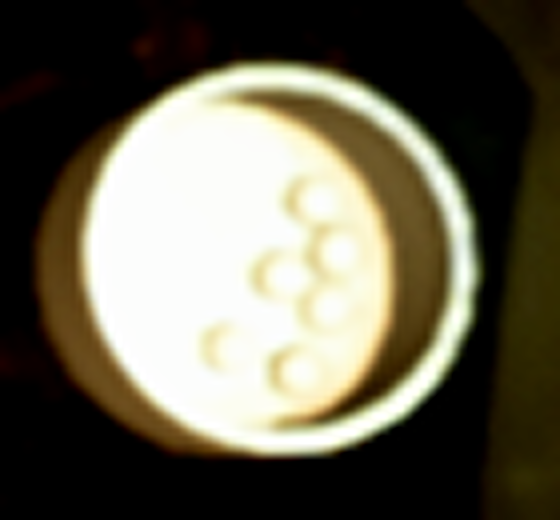

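```bash
python3 - <<'E'
from h import *
np.set_printoptions(precision=4,suppress=True)
F,e=tri([("wrist",(280,341)),("side",(215+232/8,150+158/8))]);print("front end",F,e)
B,e=tri([("wrist",(282,219)),("side",(215+262/8,150+190/8))]);print("rear",B,e,np.linalg.norm(F-B))
u=(B-F)/np.linalg.norm(B-F); hang=F+u*.038-np.array([0,0,.017]); print(u,hang,np.linalg.norm(hang-[.385,.357,.169]))
E
```

```text
front end [0.3834 0.3541 0.1847] [np.float64(0.0022720648668058934), np.float64(0.002272064866805698)]
rear [0.4065 0.4372 0.1029] [np.float64(0.0010633290694691804), np.float64(0.0010633290694692908)] 0.11889087618830292
[ 0.1939  0.6989 -0.6884] [0.3908 0.3806 0.1416] 0.036672796131472694
```

```bash
python3 - <<'E'
from plant import ctrl
print(ctrl.get_state()["time"],ctrl.sign_off())
E
```

```text
the job is handed in; nothing more can be done
17.8667 None
```

I gripped the scoop by its orange handle and pushed it along the tray. All six balls went into the pan, and I tipped them into the white mill jar. Then I hung the empty scoop on the steel hook, let go, backed the arm off and handed in at 17.9 s. No verdict is reported.

**Last checks:**
- **Balls:** the final top view, with the contrast raised, shows six balls in the jar. The tray, pan and table look empty. In the side view just after pouring I could make out only three or four, because it was overexposed.
- **Scoop:** it hangs on the hook arm by its bar. Two side pictures taken 0.05 s or more apart look the same apart from noise. I did not measure its speed.
- **Hang position:** the scoop did not stay level after release. It slid until its front post met the arm, and now hangs rear end down, about 40 degrees. I put the hang point about 25 mm from the seat from the geometry, but a rough two-camera measurement gave 37 mm. The two disagree, but both are under the 50 mm limit.
- **Other things:** the bystanders look unmoved in the last top view, but I judged that by eye only. The fingers stayed well above the balls throughout, and the arm was clear of everything at the end.

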